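# Shim the gap until it is snug

### The job

Put alignment shims from the grey rack into the leaning slot of the shim stand, one at a time, each pushed fully home, until the gap feels snug: the last shim must drag against the spring jaw and push it off its stop. Stop there, let go, and leave the shims that are not needed standing in the rack. Do not disturb the pliers, marker and dial gauge lying about.

Things in the scene. Friction and masses are not known exactly. Their poses are not given: they have to be found in the camera images.
- slot: Leaning shim slot of the stand. Origin: foot of its fixed face, mid-width, 40 mm above the surface. x: from the fixed face (x=0) squarely across the gap to the jaw; y: along its 126 mm length; z: up the slot, leaning 30 deg from vertical to the robot's right, so shims lean on the fixed face. Floor z=0. First shim sits with its middle at x=4 mm, then 12, then 20 mm (y=0, centre at z=55 mm).
- stand: Grey steel shim stand, fixed, base 175 x 150 mm; origin on the surface under the slot's origin. In slot axes: fixed face 53 mm high; end cheeks 32 mm high at y=+-63 mm; the jaw's face is parallel to the fixed face, 12 to 22.5 mm from it at rest (differs each time, not told); its lip, from z about 40 up to 65 mm, flares away by 30 deg. Nothing is higher.
- jaw (a joint): Travel of the 100 mm wide spring jaw: 0 = on its stop, to 0.011 m as it is pushed away from the fixed face. About 3 N lifts it off, 5 N at the end. While shims are still loose in the gap it stays at 0 and nothing drags; the shim that makes the stack snug meets the flared lip, drags with 3 N or more on the way in and moves the jaw up to 9 mm.
- rack: Grey plastic rack, 140 x 150 mm, fixed. Origin at the centre of its underside on the surface, z up. Four upright slots side by side along its x, at x=-48, -16, 16, 48 mm, hold one shim each, in any order. Slot floors are 8 mm, the ribs beside the shims 45 mm above the surface.
- shim_1 (a point): Centre (half-way up) of an aluminium shim: plate 8 mm thick (its x), 120 wide (y), 65 high, notched rounded foot, and a grip tab 20 mm wide rising 45 mm more: 110 mm in all (z -55 to +55), 0.16 kg. The four differ only in the tab's place: here at its -y end (far from the robot), middle y=-48 mm, z=10 to 55 mm. Take it across the tab's 8 mm. Stands in the rack; its x goes along the slot's x.
- shim_2 (a point): Centre (half-way up) of an aluminium shim: plate 8 mm thick (its x), 120 wide (y), 65 high, notched rounded foot, and a grip tab 20 mm wide rising 45 mm more: 110 mm in all (z -55 to +55), 0.16 kg. The four differ only in the tab's place: here just -y of its middle, middle y=-16 mm, z=10 to 55 mm. Take it across the tab's 8 mm. Stands in the rack; its x goes along the slot's x.
- shim_3 (a point): Centre (half-way up) of an aluminium shim: plate 8 mm thick (its x), 120 wide (y), 65 high, notched rounded foot, and a grip tab 20 mm wide rising 45 mm more: 110 mm in all (z -55 to +55), 0.16 kg. The four differ only in the tab's place: here just +y of its middle, middle y=16 mm, z=10 to 55 mm. Take it across the tab's 8 mm. Stands in the rack; its x goes along the slot's x.
- shim_4 (a point): Centre (half-way up) of an aluminium shim: plate 8 mm thick (its x), 120 wide (y), 65 high, notched rounded foot, and a grip tab 20 mm wide rising 45 mm more: 110 mm in all (z -55 to +55), 0.16 kg. The four differ only in the tab's place: here at its +y end (near the robot), middle y=48 mm, z=10 to 55 mm. Take it across the tab's 8 mm. Stands in the rack; its x goes along the slot's x.
- weight_pliers: Bystander: pliers with red handles, 162 mm, lying loose at the front.
- tyre_marker: Bystander: white and yellow marker pen, 126 mm, lying loose between rack and stand.
- tyre_gauge: Bystander: round dial gauge with a stub, 126 mm, lying loose at the back.

How it is judged:
On the way, in this order (a step that is already met when the one before it is completed fails the run):
1. a first shim is fully home in the slot (((x of shim_1 in the frame of slot between 0 and 0.036 m and y of shim_1 in the frame of slot between -0.006 and 0.006 m and z of shim_1 in the frame of slot between 0.05 and 0.059 m and angle between the z axis of shim_1 and the z axis of slot, either way round below 0.12 rad) or (x of shim_2 in the frame of slot between 0 and 0.036 m and y of shim_2 in the frame of slot between -0.006 and 0.006 m and z of shim_2 in the frame of slot between 0.05 and 0.059 m and angle between the z axis of shim_2 and the z axis of slot, either way round below 0.12 rad) or (x of shim_3 in the frame of slot between 0 and 0.036 m and y of shim_3 in the frame of slot between -0.006 and 0.006 m and z of shim_3 in the frame of slot between 0.05 and 0.059 m and angle between the z axis of shim_3 and the z axis of slot, either way round below 0.12 rad) or (x of shim_4 in the frame of slot between 0 and 0.036 m and y of shim_4 in the frame of slot between -0.006 and 0.006 m and z of shim_4 in the frame of slot between 0.05 and 0.059 m and angle between the z axis of shim_4 and the z axis of slot, either way round below 0.12 rad))), for 0.2 s.
2. a second shim is fully home in the slot ((((x of shim_1 in the frame of slot between 0 and 0.036 m and y of shim_1 in the frame of slot between -0.006 and 0.006 m and z of shim_1 in the frame of slot between 0.05 and 0.059 m and angle between the z axis of shim_1 and the z axis of slot, either way round below 0.12 rad) and (x of shim_2 in the frame of slot between 0 and 0.036 m and y of shim_2 in the frame of slot between -0.006 and 0.006 m and z of shim_2 in the frame of slot between 0.05 and 0.059 m and angle between the z axis of shim_2 and the z axis of slot, either way round below 0.12 rad)) or ((x of shim_1 in the frame of slot between 0 and 0.036 m and y of shim_1 in the frame of slot between -0.006 and 0.006 m and z of shim_1 in the frame of slot between 0.05 and 0.059 m and angle between the z axis of shim_1 and the z axis of slot, either way round below 0.12 rad) and (x of shim_3 in the frame of slot between 0 and 0.036 m and y of shim_3 in the frame of slot between -0.006 and 0.006 m and z of shim_3 in the frame of slot between 0.05 and 0.059 m and angle between the z axis of shim_3 and the z axis of slot, either way round below 0.12 rad)) or ((x of shim_1 in the frame of slot between 0 and 0.036 m and y of shim_1 in the frame of slot between -0.006 and 0.006 m and z of shim_1 in the frame of slot between 0.05 and 0.059 m and angle between the z axis of shim_1 and the z axis of slot, either way round below 0.12 rad) and (x of shim_4 in the frame of slot between 0 and 0.036 m and y of shim_4 in the frame of slot between -0.006 and 0.006 m and z of shim_4 in the frame of slot between 0.05 and 0.059 m and angle between the z axis of shim_4 and the z axis of slot, either way round below 0.12 rad)) or ((x of shim_2 in the frame of slot between 0 and 0.036 m and y of shim_2 in the frame of slot between -0.006 and 0.006 m and z of shim_2 in the frame of slot between 0.05 and 0.059 m and angle between the z axis of shim_2 and the z axis of slot, either way round below 0.12 rad) and (x of shim_3 in the frame of slot between 0 and 0.036 m and y of shim_3 in the frame of slot between -0.006 and 0.006 m and z of shim_3 in the frame of slot between 0.05 and 0.059 m and angle between the z axis of shim_3 and the z axis of slot, either way round below 0.12 rad)) or ((x of shim_2 in the frame of slot between 0 and 0.036 m and y of shim_2 in the frame of slot between -0.006 and 0.006 m and z of shim_2 in the frame of slot between 0.05 and 0.059 m and angle between the z axis of shim_2 and the z axis of slot, either way round below 0.12 rad) and (x of shim_4 in the frame of slot between 0 and 0.036 m and y of shim_4 in the frame of slot between -0.006 and 0.006 m and z of shim_4 in the frame of slot between 0.05 and 0.059 m and angle between the z axis of shim_4 and the z axis of slot, either way round below 0.12 rad)) or ((x of shim_3 in the frame of slot between 0 and 0.036 m and y of shim_3 in the frame of slot between -0.006 and 0.006 m and z of shim_3 in the frame of slot between 0.05 and 0.059 m and angle between the z axis of shim_3 and the z axis of slot, either way round below 0.12 rad) and (x of shim_4 in the frame of slot between 0 and 0.036 m and y of shim_4 in the frame of slot between -0.006 and 0.006 m and z of shim_4 in the frame of slot between 0.05 and 0.059 m and angle between the z axis of shim_4 and the z axis of slot, either way round below 0.12 rad)))), for 0.2 s.
At the end, for the whole second after the job is handed in: Jaw 0.2 to 9.2 mm off its stop. Each shim is either home in the slot (foot within 4 mm of the floor, 6 mm of the middle, 7 degrees of its lean) or upright in its place in the rack (within 20 mm of its start). All at rest (value of joint jaw between 0.0002 and 0.0092 m and ((x of shim_1 in the frame of slot between 0 and 0.036 m and y of shim_1 in the frame of slot between -0.006 and 0.006 m and z of shim_1 in the frame of slot between 0.05 and 0.059 m and angle between the z axis of shim_1 and the z axis of slot, either way round below 0.12 rad) or (distance of shim_1 from where it was at the start of the episode below 0.02 m and angle between shim_1's own z axis and vertical below 0.2 rad)) and ((x of shim_2 in the frame of slot between 0 and 0.036 m and y of shim_2 in the frame of slot between -0.006 and 0.006 m and z of shim_2 in the frame of slot between 0.05 and 0.059 m and angle between the z axis of shim_2 and the z axis of slot, either way round below 0.12 rad) or (distance of shim_2 from where it was at the start of the episode below 0.02 m and angle between shim_2's own z axis and vertical below 0.2 rad)) and ((x of shim_3 in the frame of slot between 0 and 0.036 m and y of shim_3 in the frame of slot between -0.006 and 0.006 m and z of shim_3 in the frame of slot between 0.05 and 0.059 m and angle between the z axis of shim_3 and the z axis of slot, either way round below 0.12 rad) or (distance of shim_3 from where it was at the start of the episode below 0.02 m and angle between shim_3's own z axis and vertical below 0.2 rad)) and ((x of shim_4 in the frame of slot between 0 and 0.036 m and y of shim_4 in the frame of slot between -0.006 and 0.006 m and z of shim_4 in the frame of slot between 0.05 and 0.059 m and angle between the z axis of shim_4 and the z axis of slot, either way round below 0.12 rad) or (distance of shim_4 from where it was at the start of the episode below 0.02 m and angle between shim_4's own z axis and vertical below 0.2 rad)) and velocity of joint jaw below 0.005 m/s); the robot touches nothing.
It fails at once if the red-handled pliers is moved more than 30 mm (distance of weight_pliers from where it was at the start of the episode above 0.03 m).
It fails at once if the marker pen is moved more than 30 mm (distance of tyre_marker from where it was at the start of the episode above 0.03 m).
It fails at once if the round dial gauge is moved more than 30 mm (distance of tyre_gauge from where it was at the start of the episode above 0.03 m).
It also fails if it takes over 72 s, if anything falls off the work surface, if the arm or the gripper's body presses on something with over 40 N, if the wrist force passes 120 N, or if a joint passes its speed limit or range.

### The arm

A 7-joint arm with a two-finger parallel gripper is mounted at the origin on a cart in front of the work surface, level with it; the furniture and walls round the work are solid. World frame = base frame: x ahead of the robot, y to its left, z up, the work surface at z = 0. Lengths are in m, angles in rad, forces in N, time in s.
With the tool pointing down it reaches from about 0.4 to 0.85 m from the base axis. Payload 4.5 kg.
Tool frame: the origin (TCP) lies at the very end of the fingers, on their centre line; the grasp point (between the pads) lies bot.grip_point_offset behind it (bot.grip_point_offset is the distance from the TCP to the grasp point, in m); z points along the fingers, x is the direction in which the jaws open and shut, and the axes are right-handed (so a half turn about z gives the same grasp; the last joint's range is limited). The gripper opens to 88 mm and grips with 3 to 60 N. Pads are 18 mm wide; open, the fingers measure 123 mm over their backs; the gripper's body (75 mm by 187 mm) begins 45 mm behind the grasp point.
Start: joints at [1.29, 0.689, -0.195, 1.565, 0.157, 0.902, -0.215], TCP at [0.194, -0.594, 0.239] pointing down, gripper open.
Joint ranges: [-3.01, 3.01], [-0.46, 2.08], [-1.47, 1.51], [0.13, 2.56], [-1, 4.14], [0.04, 2.09], [-2.66, 2.66]. Speed limits (rad/s): [2.57, 2.57, 3.14, 3.14, 3.14, 3.14, 3.14].

### API

Orientations are given as a unit quaternion [x, y, z, w].
In Python, from bench import bot gives the robot as it stands.
- The arm moves only by the tool play_rows, never from a script. Its argument "series" is a list of rows, each an object of numbers: "tx", "ty", "tz": the shift along the world's x, y, z in m; "wx", "wy", "wz": the turn, a rotation vector about the world's x, y, z in degrees; "grip": the finger opening in m, from 0 to 0.0881. In form: [{"tx": .., "ty": .., "tz": .., "wx": .., "wy": .., "wz": .., "grip": ..}, ...]. A call has 1 to 8 rows; each row shifts and turns the pose as measured when the row begins; what a row does not reach is not made up. A row lasts 1/8 s, in which the tool goes at most 62.5 mm and 10.7 degrees, less where a joint would pass 70% of its speed; a pose out of reach is approached as far as the arm can. A call is refused whole if a number of a shift passes 0.0625 or a number of a turn 10.7, either way. A call with a gripper value outside its range is refused whole. The fingers move at their own pace and stop on an object; "squeeze" is the grip in N (left out, the last holds). Time passes only in rows, so rows that do not move let the fingers close. It gives the time, the measured TCP pose, the force and the opening at its end, in the units of the state.
- bot.state(): the state, without advancing time (a new reading comes with each control period).
- bot.snapshot(name): name is "scene" or "side" or "wrist"; returns a dict with "color" (400x640x3 uint8, blue, green, red), "vertical_fov" (degrees; the focal length in pixels is half the picture's height over the tangent of half this angle, whatever the lens; pixels are square), "cx", "cy" (the principal point, pixels), "R" (3x3) and "t" (3): a world point X has camera coordinates R X + t. Camera axes: x right, y down, z forward; pixel columns grow to the right and rows downward; lengths in m; the calibration is good to about 2 mm. A picture is of the moment at which its call begins. There is no depth.
- bot.sign_off(): hands the job in, once; it reports no verdict.
Trained networks look in the newest picture that a camera, given by its name, has taken for a name from the list of things; names that differ only in an ending like _2 or _b are one class to them, and where a whole thing is asked for, a point or a joint stands for the part that bears it (a point fixed in the world has none). Each returns a list of dicts, best first, with "p" (0 to 1); they miss things now and then, are a little off and sometimes report something else, mostly with a low value. They report only what shows in the picture. A call takes as long as a camera call.
- bot.trace(query, camera): "region" (400x640 bool, what is visible of it) and "bbox" ([left, top, width, height] in pixels, round what is visible of it).
The state is a dict: "time_s": time; "joint_positions": joint angles; "qd": joint speeds; "effort": joint torques, N m; "position": TCP position; "tool_rot": TCP orientation; "ft_force": force on the tool from outside, world axes, zero at the start; "moment": the same for the moment, N m; "opening": finger opening in m.
Only numpy, scipy, OpenCV 4.12 (cv2) and the standard library are available. Lean on these libraries where they do the work, as an engineer would, in place of code of your own. Each camera call takes 0.05 s, during which the arm holds its last target.

## Working session

There is one attempt and no reset: what is moved stays moved. The work goes in short steps, Python scripts to look and compute and a tool call to move; the robot and the scene stay as the last step left them, time stands still between calls to the robot, and variables do not carry over. Pictures are saved under pics/ and viewed, and the job is handed in when it is done.

Besides the shell and the picture viewer there is one more tool, called after "Request:" as name(argument=value, ...), one argument or row to a line, values as JSON. play_rows: Moves the arm, as the interface text tells. Its arguments: {"type":"object","properties":{"series":{"type":"array"},"squeeze":{"type":"number"}},"required":["series"]}

```bash
ls; mkdir -p pics
cat > h.py <<'E'
import numpy as np, cv2
from bench import bot
def snap(n,f):
    s=bot.snapshot(n); cv2.imwrite('pics/'+f,s['color']); return s
def K(s):
    f=s['color'].shape[0]/2/np.tan(np.radians(s['vertical_fov'])/2); return f,s['cx'],s['cy']
def proj(s,X):
    f,cx,cy=K(s); c=np.asarray(X)@np.array(s['R']).T+np.array(s['t']); return np.stack([cx+f*c[...,0]/c[...,2],cy+f*c[...,1]/c[...,2]],-1)
def ray(s,u,v):
    f,cx,cy=K(s); R=np.array(s['R']);t=np.array(s['t']); d=R.T@np.array([(u-cx)/f,(v-cy)/f,1]); return -R.T@t,d
def onz(s,u,v,z):
    o,d=ray(s,u,v); return o+d*(z-o[2])/d[2]
E
python3 - <<'E'
from h import *
import pickle
S={}
for n in ('scene','side','wrist'):
    S[n]=snap(n,n+'0.png')
    o,_=ray(S[n],0,0); print(n,S[n]['vertical_fov'],S[n]['cx'],S[n]['cy'],o.round(3),np.array(S[n]['R']).round(3).tolist())
    for q in ('stand','rack','shim_1','weight_pliers','tyre_marker','tyre_gauge'):
        print(q,[(round(r['p'],2),r['bbox']) for r in bot.trace(q,n)][:5])
pickle.dump(S,open('s0.pkl','wb'))
print(bot.grip_point_offset,bot.state())
E
```

```text
pics
scene 56.81956714559595 326.98437852901657 194.53249368204334 [0.216 0.677 0.493] [[-0.896, -0.444, 0.019], [-0.239, 0.446, -0.862], [0.374, -0.777, -0.506]]
stand [(0.73, [322.4, 147.4, 70.4, 59.9])]
rack [(0.79, [250.0, 237.5, 97.5, 59.0])]
shim_1 [(0.85, [258.9, 232.5, 56.9, 40.2]), (0.6, [277.1, 208.3, 57.7, 47.2])]
weight_pliers [(0.97, [369.6, 210.2, 66.6, 37.0])]
tyre_marker [(0.56, [307.4, 204.3, 49.1, 18.9]), (0.31, [262.4, 229.0, 51.9, 45.1])]
tyre_gauge [(0.77, [253.6, 177.1, 24.4, 35.1]), (0.39, [323.0, 149.3, 71.0, 57.7])]
side 51.60176221143439 319.67679774213434 206.28375010732637 [ 0.537 -0.758  0.461] [[1.0, 0.018, 0.007], [0.015, -0.446, -0.895], [-0.013, 0.895, -0.446]]
stand [(0.88, [271.5, 259.4, 93.6, 70.4])]
rack [(0.83, [279.5, 183.0, 68.9, 36.7]), (0.43, [289.0, 242.9, 61.2, 30.6])]
shim_1 [(0.81, [295.8, 160.2, 33.8, 21.2]), (0.77, [290.2, 161.2, 51.3, 33.5]), (0.74, [287.5, 166.1, 54.5, 48.8])]
weight_pliers [(0.73, [201.4, 229.3, 78.7, 26.6])]
tyre_marker [(0.81, [292.1, 229.7, 60.1, 10.8]), (0.65, [290.9, 241.7, 59.9, 30.9])]
tyre_gauge [(0.84, [384.
[... 264 characters left out ...]
 {'time_s': 1.05, 'joint_positions': array([ 1.28980271,  0.68908246, -0.19463361,  1.56530131,  0.15727779,
        0.90250928, -0.215082  ]), 'qd': array([ 0.00079744,  0.00045207,  0.00052874,  0.00069801, -0.00123479,
       -0.00017074, -0.00032501]), 'effort': array([-7.52526012e-05, -5.27511764e+01, -1.26714304e+00, -1.53751606e+01,
       -5.18743135e-02, -8.23469436e-04,  3.51758558e-05]), 'position': array([ 0.19356513, -0.594291  ,  0.23875417]), 'tool_rot': array([ 8.09218867e-01, -5.87507297e-01,  4.61797321e-05,  4.33063574e-06]), 'ft_force': array([-0.05414269, -0.16631536,  0.71090514]), 'moment': array([-0.08888158, -0.00780458, -0.02668471]), 'opening': 0.08810234063174019}
```

Run:
```python
import cv2,numpy as np
a=cv2.imread('pics/scene0.png')[130:310,230:450]; b=cv2.imread('pics/side0.png')[140:340,190:440]
cv2.imwrite('pics/scene0c.png',cv2.resize(a,None,fx=3.3,fy=3.3,interpolation=3)[:600]);cv2.imwrite('pics/side0c.png',cv2.resize(b,None,fx=3,fy=3,interpolation=3))
```

```text
(no output)
```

View pics/scene0c.png

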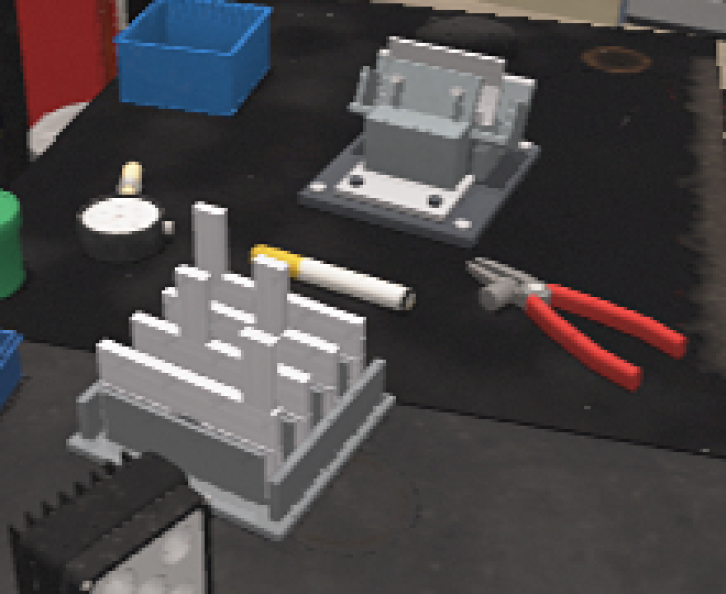

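View pics/side0c.png

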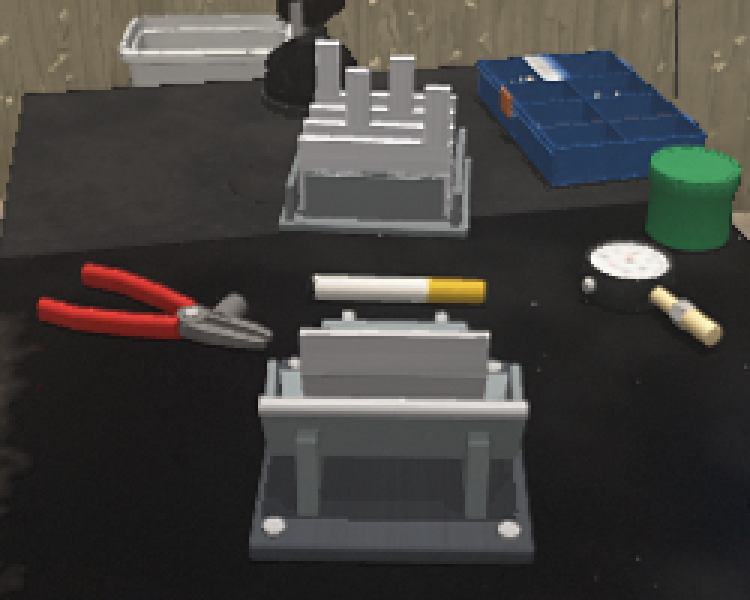

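View pics/scene0.png

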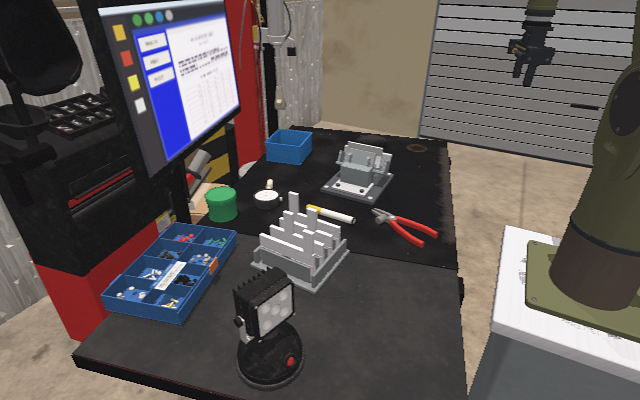

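Run:
```python
from h import *
import pickle
S=pickle.load(open('s0.pkl','rb'))
f=lambda x,y:(190+x/3,140+y/3)
g=lambda x,y:(230+x/3.3,130+y/3.3)
for n,fn,pts in (('side',f,dict(rackFL=(281,228),rackFR=(468,233),standFL=(250,556),standFR=(532,556),pl=(270,345),pr=(38,310),mk0=(315,292),mk1=(486,292),gauge=(625,280))),
 ('scene',g,dict(rackN=(277,538),rackR=(394,400),rackL=(70,443),standR=(470,243),stL=(302,200),stB=(540,150),mk0=(255,255),mk1=(412,300),pl=(470,265),pr=(685,345),pr2=(635,385),gauge=(120,225)))):
  for k,p in pts.items(): print(n,k,onz(S[n],*fn(*p),0.008).round(3))
```

```text
side rackFL [0.441 0.097 0.008]
side rackFR [0.586 0.094 0.008]
side standFL [ 0.459 -0.266  0.008]
side standFR [ 0.606 -0.262  0.008]
side pl [ 0.449 -0.068  0.008]
side pr [ 0.285 -0.029  0.008]
side mk0 [0.474 0.001 0.008]
side mk1 [0.596 0.005 0.008]
side gauge [0.697 0.025 0.008]
scene rackN [0.442 0.253 0.008]
scene rackR [0.432 0.116 0.008]
scene rackL [0.587 0.242 0.008]
scene standR [ 0.455 -0.082  0.008]
scene stL [ 0.597 -0.08   0.008]
scene stB [ 0.455 -0.256  0.008]
scene mk0 [0.591 0.009 0.008]
scene mk1 [0.465 0.009 0.008]
scene pl [ 0.444 -0.053  0.008]
scene pr [ 0.282 -0.028  0.008]
scene pr2 [0.301 0.031 0.008]
scene gauge [0.703 0.02  0.008]
```

Request:
play_rows(
  series=[
    {"tx":0.035,"ty":0.045,"tz":0.01,"wz":-2.25},
    {"tx":0.035,"ty":0.045,"tz":0.01,"wz":-2.25},
    {"tx":0.035,"ty":0.045,"tz":0.01,"wz":-2.25},
    {"tx":0.035,"ty":0.045,"tz":0.01,"wz":-2.25},
    {"tx":0.035,"ty":0.045,"tz":0.01,"wz":-2.25},
    {"tx":0.035,"ty":0.045,"tz":0.01,"wz":-2.25},
    {"tx":0.035,"ty":0.045,"tz":0.01,"wz":-2.25},
    {"tx":0.035,"ty":0.045,"tz":0.01,"wz":-2.25},
  ],
)

```text
schema error: expected keys tx, ty, tz, wx, wy, wz, grip
```

Request:
play_rows(
  series=[
    {"tx":0.035,"ty":0.045,"tz":0.01,"wx":0,"wy":0,"wz":-2.25,"grip":0.04},
    {"tx":0.035,"ty":0.045,"tz":0.01,"wx":0,"wy":0,"wz":-2.25,"grip":0.04},
    {"tx":0.035,"ty":0.045,"tz":0.01,"wx":0,"wy":0,"wz":-2.25,"grip":0.04},
    {"tx":0.035,"ty":0.045,"tz":0.01,"wx":0,"wy":0,"wz":-2.25,"grip":0.04},
    {"tx":0.035,"ty":0.045,"tz":0.01,"wx":0,"wy":0,"wz":-2.25,"grip":0.04},
    {"tx":0.035,"ty":0.045,"tz":0.01,"wx":0,"wy":0,"wz":-2.25,"grip":0.04},
    {"tx":0.035,"ty":0.045,"tz":0.01,"wx":0,"wy":0,"wz":-2.25,"grip":0.04},
    {"tx":0.035,"ty":0.045,"tz":0.01,"wx":0,"wy":0,"wz":-2.25,"grip":0.04},
  ],
)

```text
time_s: 2.05
position: [0.4768, -0.2273, 0.3211]
tool_rot: [-0.699, 0.715, -0.002, -0.001]
ft_force: [0.3, -0.3, -1.4]
opening: 0.0399
```

```bash
cat >> h.py <<'E'
import pickle
from scipy.spatial.transform import Rotation as Ro
def st():
    s=bot.state(); R=Ro.from_quat(s['tool_rot']).as_matrix()
    print('t',round(s['time_s'],2),'p',s['position'].round(4),'x',R[:,0].round(3),'z',R[:,2].round(3),'F',s['ft_force'].round(1),'M',s['moment'].round(2),'op',round(s['opening'],4)); print('q',s['joint_positions'].round(2)); return s
E
python3 - <<'E'
from h import *
st(); s=snap('wrist','w1.png'); pickle.dump(s,open('w1.pkl','wb')); print(ray(s,0,0)[0])
E
```

```text
t 2.05 p [ 0.4768 -0.2273  0.3211] x [-0.021 -1.     0.004] z [ 0.001 -0.004 -1.   ] F [ 0.3 -0.3 -1.4] M [-0.03 -0.11 -0.01] op 0.0399
q [ 0.42  0.46 -0.1   1.75  0.06  0.94 -1.3 ]
[ 0.54784349 -0.22721677  0.46729702]
```

View pics/w1.png

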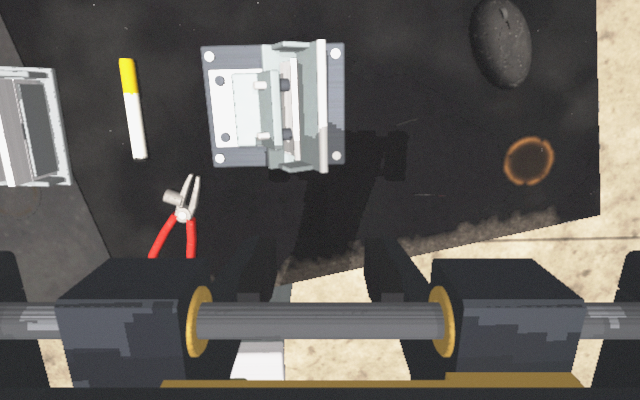

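Request:
play_rows(
  series=[
    {"tx":-0.03,"ty":0.0,"tz":-0.04,"wx":0,"wy":0,"wz":1.2,"grip":0.04},
    {"tx":-0.03,"ty":0.0,"tz":-0.04,"wx":0,"wy":0,"wz":0,"grip":0.04},
    {"tx":0,"ty":0.0,"tz":0,"wx":0,"wy":0,"wz":0,"grip":0.04},
  ],
)

```text
time_s: 2.48
position: [0.4258, -0.2146, 0.2421]
tool_rot: [0.715, -0.699, 0.004, -0.006]
ft_force: [0.4, 0.1, 0.2]
opening: 0.0402
```

Run:
```python
from h import *
st(); s=snap('wrist','w2.png'); pickle.dump(s,open('w2.pkl','wb')); print(ray(s,0,0)[0])
c=s['color'][40:240,150:390]; cv2.imwrite('pics/w2c.png',cv2.resize(c,None,fx=3,fy=3,interpolation=3))
```

```text
t 2.48 p [ 0.4258 -0.2146  0.2421] x [ 0.022 -1.    -0.002] z [ 0.014  0.002 -1.   ] F [0.4 0.1 0.2] M [ 0.   -0.01  0.01] op 0.0402
q [ 0.45  0.49 -0.11  2.01  0.08  0.64 -1.26]
[ 0.49488632 -0.21228145  0.38924031]
```

View pics/w2.png

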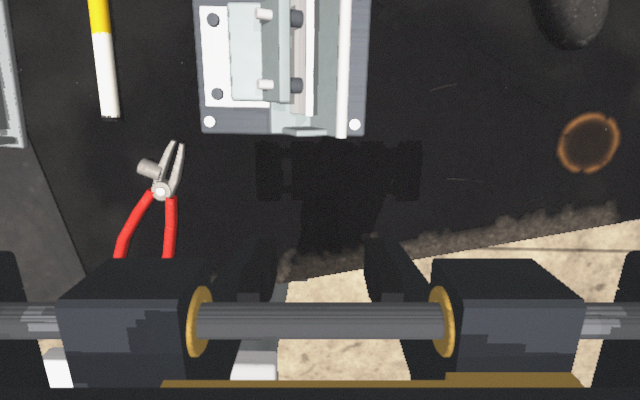

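View pics/w2c.png

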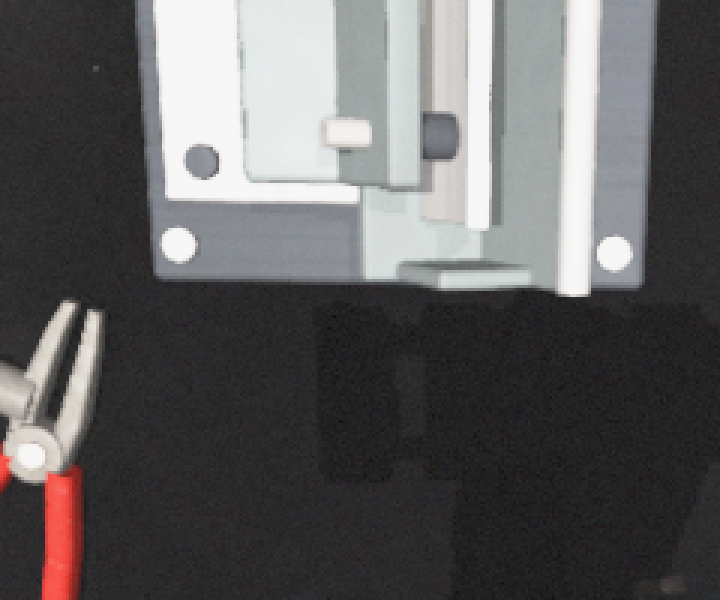

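Request:
play_rows(
  series=[
    {"tx":0.022,"ty":-0.016,"tz":0.0,"wx":7.5,"wy":0.3,"wz":-0.4,"grip":0.04},
    {"tx":0.022,"ty":-0.016,"tz":-0.0,"wx":7.5,"wy":0.4,"wz":-0.4,"grip":0.04},
    {"tx":0.022,"ty":-0.016,"tz":-0.0,"wx":7.5,"wy":0,"wz":-0.4,"grip":0.04},
    {"tx":0.022,"ty":-0.016,"tz":-0.0,"wx":7.5,"wy":0,"wz":0,"grip":0.04},
    {"tx":0.0,"ty":0,"tz":0,"wx":0,"wy":0,"wz":0,"grip":0.04},
  ],
)

```text
time_s: 3.15
position: [0.5307, -0.2845, 0.2522]
tool_rot: [0.684, -0.681, -0.172, -0.2]
ft_force: [-0.1, 0.3, 0.0]
opening: 0.0401
```

Run:
```python
from h import *
st(); s=snap('wrist','w3.png'); pickle.dump(s,open('w3.pkl','wb')); print(ray(s,0,0)[0])
c=s['color'][40:240,150:390]; cv2.imwrite('pics/w3c.png',cv2.resize(c,None,fx=3,fy=3,interpolation=3))
```

```text
t 3.15 p [ 0.5307 -0.2845  0.2522] x [ 0.014 -0.862 -0.507] z [ 0.036  0.508 -0.861] F [-0.1  0.3  0. ] M [-0.46  0.02  0.02] op 0.0401
q [ 0.82  0.82 -0.35  1.38 -0.23  1.23 -0.92]
[ 0.59663289 -0.35793116  0.38079597]
```

View pics/w3.png

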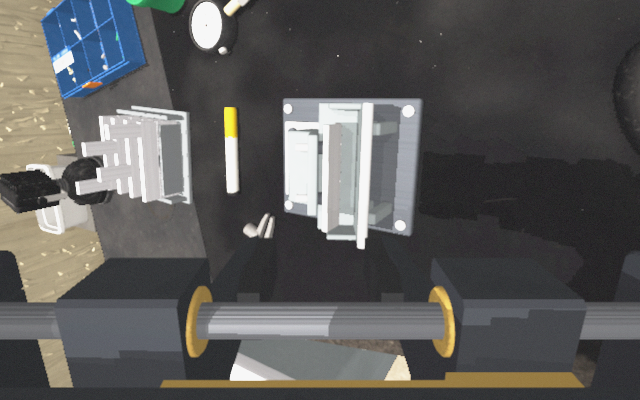

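View pics/w3c.png

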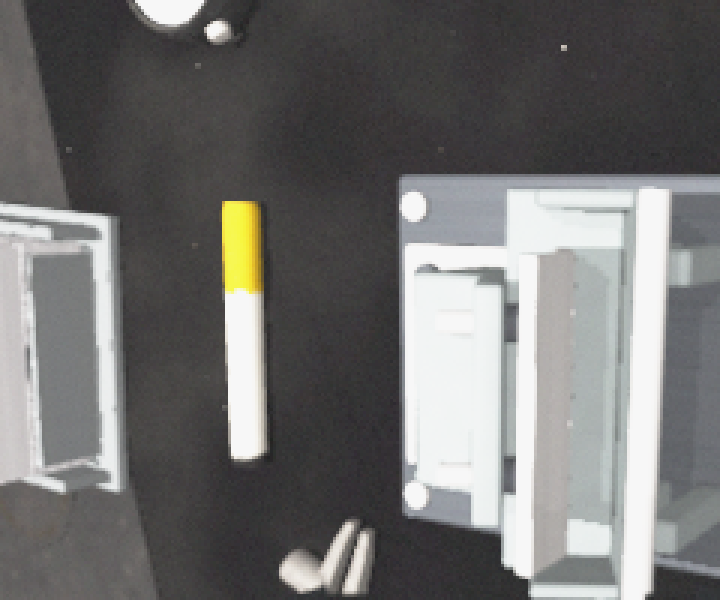

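Run:
```python
from h import *
c=cv2.imread('pics/w3.png')
cv2.imwrite('pics/w3d.png',cv2.resize(c[92:172,275:425],None,fx=5,fy=5,interpolation=3))
cv2.imwrite('pics/w3e.png',cv2.resize(c[172:252,275:425],None,fx=5,fy=5,interpolation=3))
```

```text
(no output)
```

View pics/w3d.png

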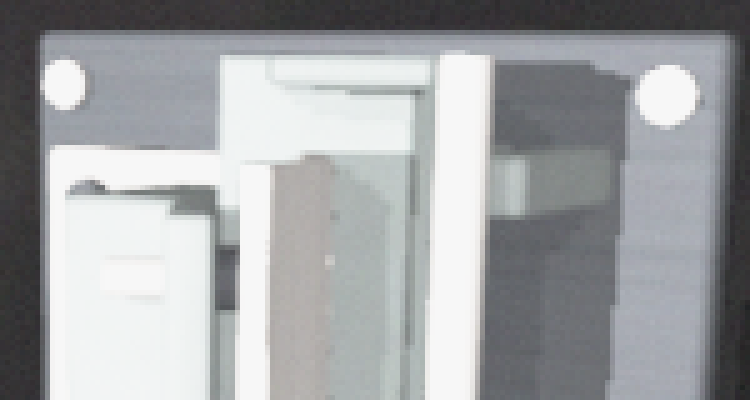

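View pics/w3e.png

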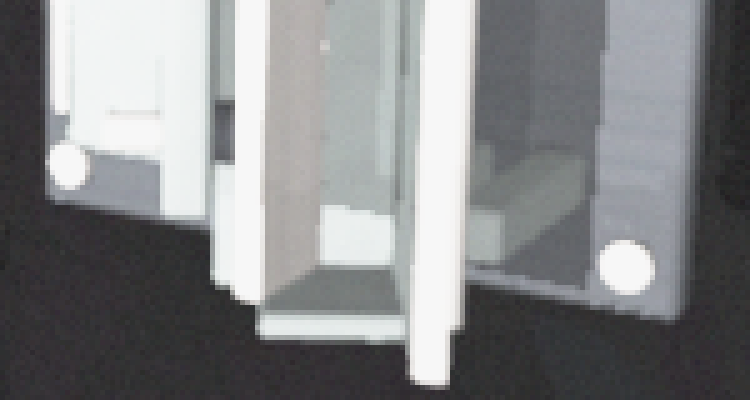

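```bash
cat >> h.py <<'E'
def slotT(x,y,yaw):
    ex=np.array([0,np.cos(np.pi/6),.5]);ez=np.array([0,-.5,np.cos(np.pi/6)]);ey=np.cross(ez,ex)
    Rz=Ro.from_euler('z',yaw).as_matrix()
    return Rz@np.stack([ex,ey,ez],1), np.array([x,y,.04])
def s2w(P,p):
    R,t=slotT(*p[:3]); return np.asarray(P)@R.T+t
E
cat > fit.py <<'E'
from h import *
from scipy.optimize import least_squares
s=pickle.load(open('w3.pkl','rb'))
d=lambda u,v:(275+u/5,92+v/5); e=lambda u,v:(275+u/5,172+v/5)
mm=1e-3
# (slot pt, px, use u, use v)
def obs(g): return [((0,-50,53),d(432,100),1,0),((0,0,53),d(425,400),1,0),((0,40,53),e(415,200),1,0),((0,50,53),e(412,300),1,0),
 ((0,-30,0),d(411,250),1,0),((0,0,0),d(405,400),1,0),((0,63,0),e(395,265),1,1),
 ((5,63,32),e(330,312),0,1),((5,63,0),e(360,265),0,1),((5,-63,32),d(350,90),0,1),
 ((g,-40,40),d(331,200),1,0),((g,0,40),d(327,400),1,0),((g,50,40),e(320,265),1,0)]
def res(p,full=False):
    out=[]
    for P,px,a,b in obs(p[3]*1e3):
        q=proj(s,s2w(np.array(P)*mm,p)); r=q-px
        # u-residual along row: shift along line approx
        if a: out.append(r[0]-(-(0.0362))*(0) )
        if b: out.append(r[1])
    return np.array(out)
# for u-only points, rows differ: choose y so row matches
def res2(p):
    out=[]
    for P,px,a,b in obs(p[3]*1e3):
        if a and not b:
            A=proj(s,s2w(np.array([P[0],-60,P[2]])*mm,p));B=proj(s,s2w(np.array([P[0],60,P[2]])*mm,p))
            k=(px[1]-A[1])/(B[1]-A[1]); out.append(A[0]+k*(B[0]-A[0])-px[0])
        else:
            r=proj(s,s2w(np.array(P)*mm,p))-px
            if a: out.append(r[0])
            if b: out.append(r[1])
    return np.array(out)
f=least_squares(res2,[.53,-.18,0,.018],loss='soft_l1')
print(f.x.round(4),res2(f.x).round(2))
np.save('slot.npy',f.x)
S=pickle.load(open('s0.pkl','rb'))
def draw(s,fn,box,z):
    im=cv2.resize(s['color'],None,fx=z,fy=z,interpolation=3)
    L=[[(0,-63,0),(0,63,0),(0,63,53),(0,-63,53),(0,-63,0)],[(0,63,32),(20,63,32),(20,63,0),(0,63,0)],[(0,-63,32),(20,-63,32),(20,-63,0),(0,-63,0)]]
    g=f.x[3]*1e3; h=25*np.tan(np.pi/6)
    L+= [[(g,-50,40),(g,50,40),(g+h,50,65),(g+h,-50,65),(g,-50,40)]]
    for l in L:
        q=((proj(s,s2w(np.array(l)*mm,f.x))+.5)*z*8).astype(int)
        cv2.polylines(im,[q.reshape(-1,1,2)],False,(0,0,255),1,cv2.LINE_AA,3)
    x,y,w,h=[v*z for v in box]; cv2.imwrite('pics/'+fn,im[y:y+h,x:x+w])
import sys
draw(s,sys.argv[1]+'w.png',(275,92,150,160),4 if False else 3)
draw(S['side'],sys.argv[1]+'s.png',(255,230,130,110),5)
draw(S['scene'],sys.argv[1]+'c.png',(310,130,100,90),6)
E
python3 fit.py f1; python3 -c "
import cv2,numpy as np
a=cv2.imread('pics/f1w.png');b=cv2.imread('pics/f1s.png');c=cv2.imread('pics/f1c.png')
c=cv2.resize(c,(450,405));b=b[:600];a=cv2.resize(a,(350,373))
o=np.zeros((480,800,3),np.uint8);o[:373,:350]=a;o[:405,350:]=c;cv2.imwrite('pics/f1.png',o);cv2.imwrite('pics/f1s2.png',b)"
```

```text
[ 0.5293 -0.2016  0.0084  0.0177] [ 0.82  0.11  0.71  0.6  -1.44 -1.18 -0.85 -0.09  0.64 -0.13 -0.31 -0.06
 -0.1   0.17]
```

View pics/f1.png

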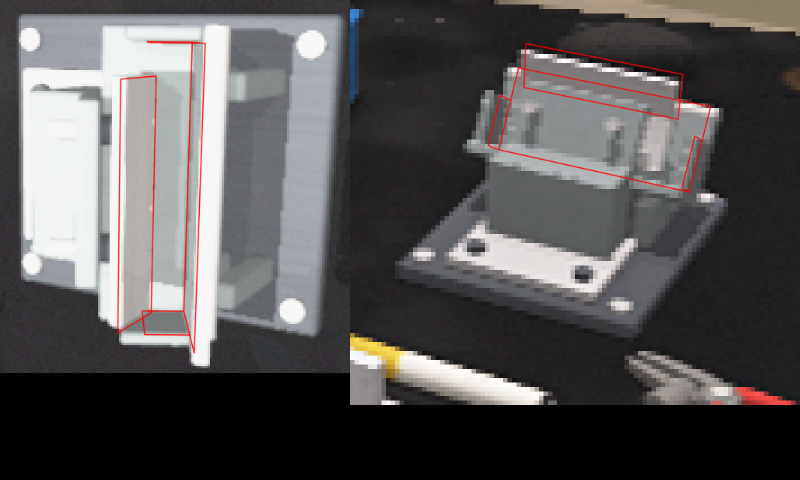

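View pics/f1s2.png

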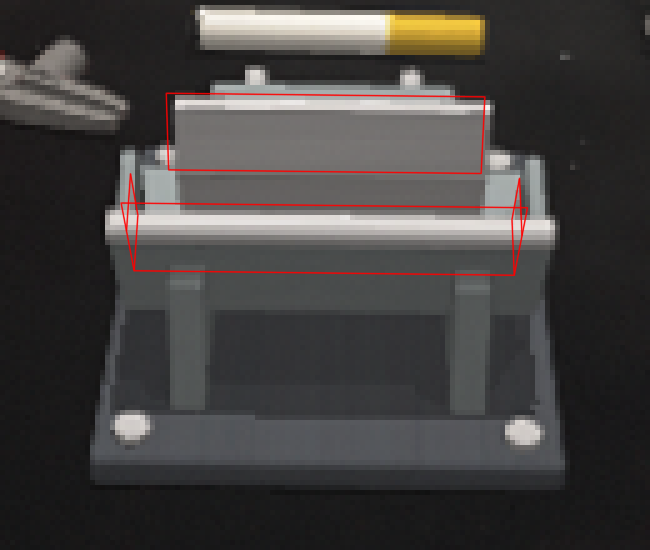

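```bash
python3 - <<'E'
s=open('fit.py').read()
s=s.replace("f=least_squares(res2,","""sd=pickle.load(open('s0.pkl','rb'))['side']; w=lambda u,v:(255+u/5-.4,230+v/5-.4)
h=25*np.tan(np.pi/6)
def obs2(g): return [((0,0,53),w(330,213),0,1),((g,0,40),w(330,181),0,1),((g+h,-50,65),w(489,111),1,1),((g+h,50,65),w(176,107),1,1)]
def res3(p):
    out=list(res2(p))
    for P,px,a,b in obs2(p[3]*1e3):
        r=proj(sd,s2w(np.array(P)*mm,p))-px
        if a: out.append(r[0])
        if b: out.append(r[1])
    return np.array(out)
f=least_squares(res3,""").replace("res2(f.x).round","res3(f.x).round")
open('fit2.py','w').write(s)
E
python3 fit2.py f2
```

```text
[ 0.5296 -0.2016  0.0095  0.0171] [ 0.74  0.1   0.74  0.65 -1.47 -1.18 -0.78 -0.38  0.31 -0.42 -0.71  0.5
  0.48  0.78 -1.71 -1.72 -0.76 -2.71 -1.93 -2.59]
```

Request:
play_rows(
  series=[
    {"tx":-0.005,"ty":0.055,"tz":0.012,"wx":-4.0,"wy":0.25,"wz":0.1,"grip":0.04},
    {"tx":-0.005,"ty":0.055,"tz":0.012,"wx":-4.0,"wy":0.25,"wz":0.1,"grip":0.04},
    {"tx":-0.005,"ty":0.055,"tz":0.006,"wx":-4.0,"wy":0.25,"wz":0.1,"grip":0.04},
    {"tx":-0.005,"ty":0.055,"tz":0.006,"wx":-4.0,"wy":0.25,"wz":0.1,"grip":0.04},
    {"tx":-0.005,"ty":0.055,"tz":0.006,"wx":-4.0,"wy":0.25,"wz":0.1,"grip":0.04},
    {"tx":-0.005,"ty":0.055,"tz":0.006,"wx":-4.0,"wy":0.25,"wz":0.1,"grip":0.04},
    {"tx":-0.005,"ty":0.055,"tz":0,"wx":-3.5,"wy":0.25,"wz":0.1,"grip":0.04},
    {"tx":0,"ty":0.03,"tz":0,"wx":0,"wy":0,"wz":0,"grip":0.04},
  ],
)

```text
time_s: 4.2
position: [0.4952, 0.1535, 0.3184]
tool_rot: [0.721, -0.692, 0.001, -0.028]
ft_force: [0.8, 0.4, 0.4]
opening: 0.0398
```

Run:
```python
from h import *
st(); s=snap('wrist','w4.png'); pickle.dump(s,open('w4.pkl','wb')); print(ray(s,0,0)[0])
```

```text
t 4.2 p [0.4952 0.1535 0.3184] x [ 0.042 -0.998 -0.037] z [ 0.04   0.039 -0.998] F [0.8 0.4 0.4] M [-0.07  0.01 -0.02] op 0.0398
q [-0.27  0.43 -0.15  1.82  0.06  0.85 -1.98]
[0.56047639 0.15176138 0.46728637]
```

View pics/w4.png

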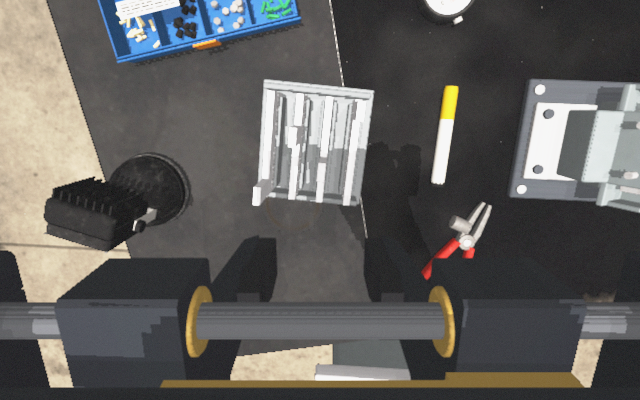

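Run:
```python
from h import *
s=pickle.load(open('w4.pkl','rb')); c=s['color']
cv2.imwrite('pics/w4c.png',cv2.resize(c[74:214,246:386],None,fx=4.2,fy=4.2,interpolation=3))
S=pickle.load(open('s0.pkl','rb'))
c=S['scene']['color']
cv2.imwrite('pics/lamp.png',cv2.resize(c[180:395,220:370],None,fx=2.7,fy=2.7,interpolation=3))
print(onz(s,150,190,0.02),onz(s,80,205,.12),[onz(s,u,v,.12).round(3) for u,v in ((45,205),(60,250),(100,240),(140,220))])
print(onz(S['scene'],270,360,.0),onz(S['scene'],265,300,.1))
```

```text
[0.44218976 0.39167988 0.02      ] [0.44836541 0.41479397 0.12      ] [array([0.446, 0.453, 0.12 ]), array([0.395, 0.444, 0.12 ]), array([0.41 , 0.398, 0.12 ]), array([0.435, 0.351, 0.12 ])]
[ 4.39832221e-01  3.96300812e-01 -5.55111512e-17] [0.45403118 0.37718413 0.1       ]
```

View pics/w4c.png

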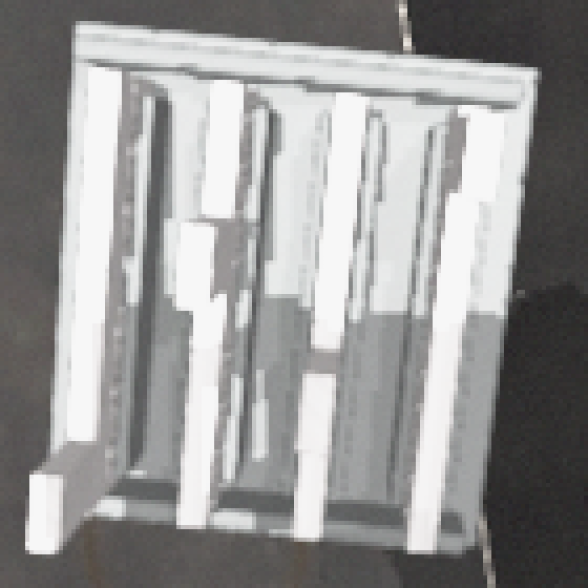

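View pics/lamp.png

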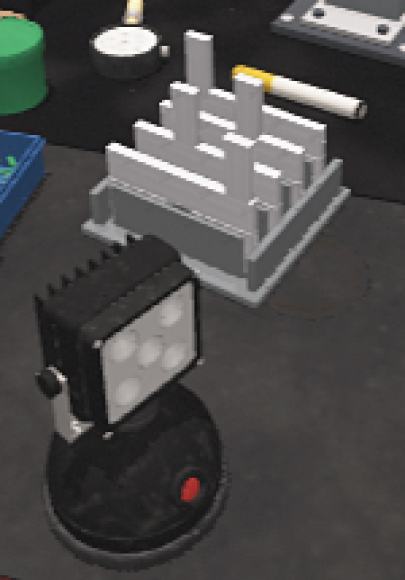

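```bash
cat > rack.py <<'E'
from h import *
s=pickle.load(open('w4.pkl','rb'))
from scipy.optimize import least_squares
O=[]
def add(n,sx,sy,sz,u,v,a=1,b=1): O.append((n,np.array([sx,sy,sz+55+8])*1e-3,(246+u/4.2-.4,74+v/4.2-.4),a,b))
X={1:-48,3:-16,2:16,4:48}; ty={1:-48,2:-16,3:16,4:48}
for n,(u0,u1,v0,v1) in {4:(29,62,474,553),2:(178,214,223,309),1:(468,506,107,200)}.items():
    add(n,0,ty[n],55,(u0+u1)/2,(v0+v1)/2)
add(3,0,26,55,316,455,1,1);add(3,0,6,55,322,374,1,1)
for n,u,v in ((2,193,527),(3,308,540),(1,423,552)): add(n,0,60,10,u,v)
for n,u,v in ((4,106,68),(2,227,80),(3,351,93)): add(n,0,-60,10,u,v)
def W(p,n,P):
    ey=np.array([-np.cos(p[2]),-np.sin(p[2]),0]); ex=np.array([-np.sin(p[2]),np.cos(p[2]),0])
    return np.array([p[0],p[1],0])+ex*(X[n]*1e-3+P[0])+ey*P[1]+[0,0,P[2]]
def res(p): return np.concatenate([(proj(s,W(p,n,P))-px) for n,P,px,a,b in O])
if __name__=='__main__':
    f=least_squares(res,[.51,.17,0],loss='soft_l1'); print(f.x.round(4)); print(res(f.x).reshape(-1,2).round(1).tolist())
    for n in (1,2,3,4): print(n,'tab',W(f.x,n,np.array([0,ty[n]*1e-3,.096])).round(4),'ctr',W(f.x,n,np.array([0,0,.063])).round(4))
    np.save('rack.npy',f.x)
E
python3 rack.py
```

```text
[ 0.5128  0.1763 -0.0546]
[[0.4, 0.1], [0.0, 0.1], [-0.9, 0.3], [-0.5, -0.3], [-0.0, -0.4], [0.1, 0.1], [-0.0, -0.1], [-0.1, -0.2], [0.1, 0.1], [0.5, 0.2], [0.4, -0.0]]
1 tab [0.5581 0.1257 0.096 ] ctr [0.5102 0.1283 0.063 ]
2 tab [0.5296 0.1914 0.096 ] ctr [0.5137 0.1922 0.063 ]
3 tab [0.4959 0.1612 0.096 ] ctr [0.5119 0.1603 0.063 ]
4 tab [0.4675 0.2268 0.096 ] ctr [0.5154 0.2242 0.063 ]
```

```bash
cat >> h.py <<'E'
def toolR(yaw,lean):
    # jaw axis along -(slot x), tool z along -(slot z)
    ex=np.array([0,np.cos(lean),np.sin(lean)]);ez=np.array([0,-np.sin(lean),np.cos(lean)])
    X=-ex;Z=-ez;Y=np.cross(Z,X)
    return Ro.from_euler('z',yaw).as_matrix()@np.stack([X,Y,Z],1)
def delta(pos,yaw,lean):
    s=st(); D=toolR(yaw,lean)@Ro.from_quat(s['tool_rot']).as_matrix().T
    d=np.array(pos)-s['position']; w=Ro.from_matrix(D).as_rotvec(degrees=True)
    print('target',np.round(pos,4),'shift',d.round(4),'turn',w.round(2)); return d,w
E
cat > go.py <<'E'
import sys
from h import *
# usage: go.py rack n dz | slot n x y z(shim centre slot coords mm) [lean deg]
GZ=37e-3
rk=np.load('rack.npy'); sl=np.array([.5297,-.2016,.0088])
if sys.argv[1]=='rack':
    from rack import W,ty
    n=int(sys.argv[2]); dz=float(sys.argv[3])/1e3
    p=W(rk,n,np.array([0,ty[n]*1e-3,.063+GZ-bot.grip_point_offset]))+[0,0,dz]
    delta(p,rk[2],0)
else:
    ty={1:-48,2:-16,3:16,4:48}
    n=int(sys.argv[2]); x,y,z=[float(v)*1e-3 for v in sys.argv[3:6]]
    p=s2w([x,y+ty[n]*1e-3,z+GZ-bot.grip_point_offset],sl)
    delta(p,sl[2],np.pi/6)
R,t=slotT(*sl); s=bot.state()
print('F slot',(R.T@s['ft_force']).round(2),'tcp slot mm',(R.T@(s['position']-t)*1e3).round(1))
E
python3 go.py rack 3 30
```

```text
t 4.25 p [0.4952 0.1574 0.3187] x [ 0.046 -0.998 -0.041] z [ 0.041  0.043 -0.998] F [1.2 2.8 0.2] M [0.24 0.03 0.  ] op 0.04
q [-0.27  0.43 -0.16  1.82  0.06  0.85 -1.98]
target [0.4959 0.1612 0.1113] shift [ 0.0007  0.0037 -0.2074] turn [-2.36  2.45 -5.71]
F slot [ 2.46 -1.25 -1.24] tcp slot mm [450.5  31.3  61.7]
```

Request:
play_rows(
  series=[
    {"tx":0.0,"ty":0.002,"tz":-0.045,"wx":-1.2,"wy":1.2,"wz":-2.8,"grip":0.04},
    {"tx":0.0,"ty":0.002,"tz":-0.045,"wx":-1.2,"wy":1.2,"wz":-2.8,"grip":0.04},
    {"tx":0.0,"ty":0.0,"tz":-0.045,"wx":0,"wy":0,"wz":0,"grip":0.04},
    {"tx":0.0,"ty":0.0,"tz":-0.01,"wx":0,"wy":0,"wz":0,"grip":0.04},
    {"tx":0.0,"ty":0.0,"tz":0,"wx":0,"wy":0,"wz":0,"grip":0.04},
  ],
)

```text
time_s: 4.88
position: [0.4961, 0.1708, 0.1811]
tool_rot: [-0.692, 0.721, -0.004, 0.01]
ft_force: [0.3, 0.4, 0.6]
opening: 0.04
```

```bash
python3 go.py rack 3 0
```

```text
t 4.88 p [0.4961 0.1708 0.1811] x [-0.041 -0.999 -0.009] z [ 0.02   0.008 -1.   ] F [0.3 0.4 0.6] M [-0.03 -0.02  0.08] op 0.04
q [-0.36  0.63 -0.09  1.95  0.11  0.54 -2.14]
target [0.4959 0.1612 0.0813] shift [-0.0001 -0.0096 -0.0998] turn [-0.48  1.16 -0.79]
F slot [ 0.59 -0.34  0.3 ] tcp slot mm [393.3  30.4 -64.1]
```

Request:
play_rows(
  series=[
    {"tx":0.0,"ty":-0.006,"tz":-0.03,"wx":-0.4,"wy":0.9,"wz":-0.6,"grip":0.04},
    {"tx":0.0,"ty":-0.002,"tz":-0.01,"wx":0,"wy":0,"wz":0,"grip":0.04},
    {"tx":0.0,"ty":0.0,"tz":0,"wx":0,"wy":0,"wz":0,"grip":0.04},
  ],
)

```text
time_s: 5.25
position: [0.4999, 0.1645, 0.1465]
tool_rot: [-0.689, 0.725, -0.003, 0.008]
ft_force: [-0.1, 0.4, 0.4]
opening: 0.0399
```

```bash
python3 go.py rack 3 0;python3 - <<'E'
from h import *
snap('scene','c5.png')
c=cv2.imread('pics/c5.png')[130:330,200:440];cv2.imwrite('pics/c5c.png',cv2.resize(c,None,fx=3,fy=3,interpolation=3))
E
```

```text
t 5.25 p [0.4999 0.1645 0.1465] x [-0.051 -0.999 -0.007] z [ 0.016  0.006 -1.   ] F [-0.1  0.4  0.4] M [0.05 0.02 0.02] op 0.0399
q [-0.36  0.7  -0.08  1.97  0.12  0.47 -2.14]
target [0.4959 0.1612 0.0813] shift [-0.0039 -0.0033 -0.0652] turn [-0.36  0.89 -0.19]
F slot [0.51 0.14 0.15] tcp slot mm [370.5  26.6 -90.9]
```

View pics/c5c.png

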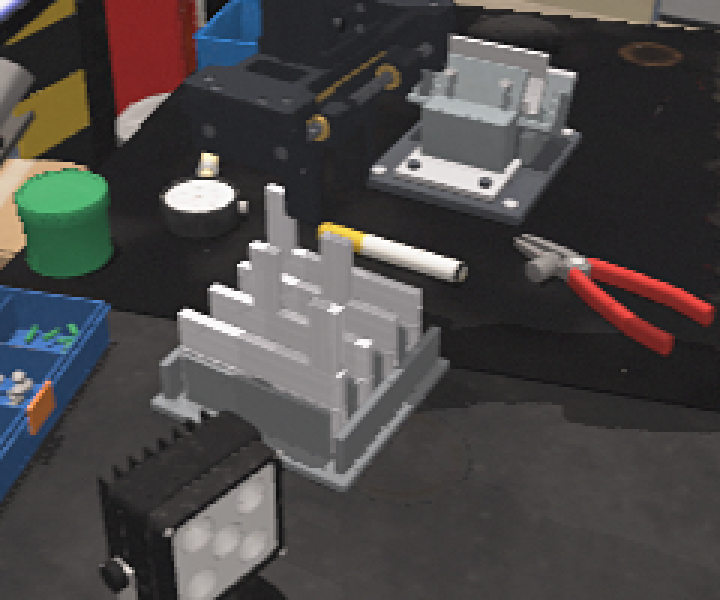

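Run:
```python
from h import *
S=pickle.load(open('s0.pkl','rb'))
print((proj(S['scene'],np.array([[.4999,.1645,.1465],[.4999,.1645,.21],[.4959,.1612,.118]]))-[200,130])*3)
```

```text
[[326.71751174 197.99845483]
 [326.07565733 104.46335091]
 [335.11907762 236.27588426]]
```

View pics/c5.png

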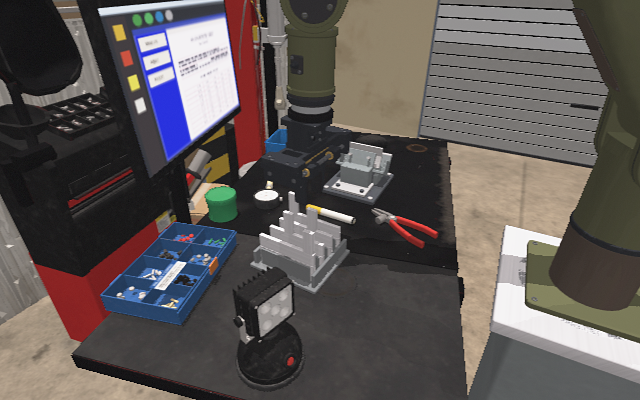

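Request:
play_rows(
  series=[
    {"tx":-0.004,"ty":-0.003,"tz":-0.015,"wx":-0.3,"wy":0.9,"wz":-0.2,"grip":0.04},
    {"tx":0.0,"ty":0.0,"tz":-0.015,"wx":0,"wy":0,"wz":0,"grip":0.04},
    {"tx":0.0,"ty":0.0,"tz":0,"wx":0,"wy":0,"wz":0,"grip":0.04},
  ],
)

```text
time_s: 5.68
position: [0.4966, 0.162, 0.1165]
tool_rot: [-0.687, 0.726, 0.0, 0.002]
ft_force: [0.3, -0.4, -0.5]
opening: 0.04
```

```bash
python3 go.py rack 3 0
```

```text
t 5.67 p [0.4966 0.162  0.1165] x [-0.055 -0.999 -0.002] z [ 0.002  0.002 -1.   ] F [ 0.3 -0.4 -0.5] M [ 0.04  0.02 -0.03] op 0.04
q [-0.36  0.75 -0.07  1.99  0.12  0.41 -2.15]
target [0.4959 0.1612 0.0813] shift [-0.0007 -0.0008 -0.0352] turn [-0.14  0.12  0.  ]
F slot [-0.62 -0.31 -0.26] tcp slot mm [ 353.4   29.9 -115.7]
```

Well aligned; go down and close.

Request:
play_rows(
  series=[
    {"tx":-0.0007,"ty":-0.0008,"tz":-0.018,"wx":0,"wy":0,"wz":0,"grip":0.04},
    {"tx":0.0,"ty":0.0,"tz":-0.017,"wx":0,"wy":0,"wz":0,"grip":0.04},
    {"tx":0.0,"ty":0.0,"tz":0,"wx":0,"wy":0,"wz":0,"grip":0.015},
    {"tx":0.0,"ty":0.0,"tz":0,"wx":0,"wy":0,"wz":0,"grip":0.0},
    {"tx":0.0,"ty":0.0,"tz":0,"wx":0,"wy":0,"wz":0,"grip":0.0},
    {"tx":0.0,"ty":0.0,"tz":0,"wx":0,"wy":0,"wz":0,"grip":0.0},
  ],
  squeeze=40,
)

```text
time_s: 6.42
position: [0.4968, 0.1614, 0.0817]
tool_rot: [-0.687, 0.726, -0.0, 0.002]
ft_force: [0.3, -1.2, -1.3]
opening: 0.0076
```

```bash
python3 go.py rack 3 0
```

```text
t 6.42 p [0.4968 0.1614 0.0817] x [-0.055 -0.998 -0.003] z [ 0.004  0.003 -1.   ] F [ 0.3 -1.2 -1.3] M [-0.13  0.02 -0.03] op 0.0076
q [-0.37  0.81 -0.06  2.    0.13  0.33 -2.16]
target [0.4959 0.1612 0.0813] shift [-0.0009 -0.0002 -0.0004] turn [-0.15  0.23  0.01]
F slot [-1.64 -0.3  -0.51] tcp slot mm [ 335.4   29.7 -145.5]
```

Request:
play_rows(
  series=[
    {"tx":0.0,"ty":0.0,"tz":0.02,"wx":0,"wy":0,"wz":0,"grip":0.0},
    {"tx":0.0,"ty":0.0,"tz":0.03,"wx":0,"wy":0,"wz":0,"grip":0.0},
    {"tx":0.0,"ty":0.0,"tz":0.04,"wx":0,"wy":0,"wz":0,"grip":0.0},
    {"tx":0.0,"ty":0.0,"tz":0.04,"wx":0,"wy":0,"wz":0,"grip":0.0},
    {"tx":0.0,"ty":0.0,"tz":0,"wx":0,"wy":0,"wz":0,"grip":0.0},
  ],
)

```text
time_s: 7.05
position: [0.4956, 0.161, 0.2158]
tool_rot: [-0.688, 0.726, -0.0, 0.002]
ft_force: [0.6, -0.2, -1.9]
opening: 0.0074
```

```bash
python3 go.py slot 3 9 0 150
```

```text
t 7.05 p [0.4956 0.161  0.2158] x [-0.055 -0.999 -0.003] z [ 0.003  0.003 -1.   ] F [ 0.6 -0.2 -1.9] M [0.03 0.06 0.04] op 0.0074
q [-0.34  0.58 -0.11  1.91  0.09  0.65 -2.12]
target [ 0.5144 -0.2781  0.1903] shift [ 0.0188 -0.4391 -0.0255] turn [29.85 -0.53  3.59]
F slot [-1.06 -0.6  -1.53] tcp slot mm [402.2  30.9 -29.2]
```

Request:
play_rows(
  series=[
    {"tx":0.002,"ty":-0.05,"tz":0.005,"wx":3.5,"wy":0,"wz":0.5,"grip":0.0},
    {"tx":0.002,"ty":-0.055,"tz":0.005,"wx":3.8,"wy":0,"wz":0.5,"grip":0.0},
    {"tx":0.002,"ty":-0.055,"tz":0.0,"wx":3.8,"wy":0,"wz":0.5,"grip":0.0},
    {"tx":0.002,"ty":-0.055,"tz":0.0,"wx":3.8,"wy":0,"wz":0.5,"grip":0.0},
    {"tx":0.002,"ty":-0.055,"tz":0.0,"wx":3.8,"wy":0,"wz":0.5,"grip":0.0},
    {"tx":0.002,"ty":-0.055,"tz":0.0,"wx":3.8,"wy":0,"wz":0.5,"grip":0.0},
    {"tx":0.002,"ty":-0.05,"tz":0,"wx":3.5,"wy":0,"wz":0.5,"grip":0.0},
    {"tx":0.002,"ty":-0.04,"tz":0,"wx":3.5,"wy":0,"wz":0,"grip":0.0},
  ],
)

```text
time_s: 8.05
position: [0.5052, -0.2571, 0.2177]
tool_rot: [0.69, -0.672, -0.193, -0.185]
ft_force: [1.2, 0.9, -1.1]
opening: 0.0079
```

```bash
python3 go.py slot 3 9 0 150
```

```text
t 8.05 p [ 0.5052 -0.2571  0.2177] x [ 0.022 -0.857 -0.515] z [-0.016  0.515 -0.857] F [ 1.2  0.9 -1.1] M [-0.64 -0.09  0.04] op 0.0079
q [ 0.88  0.86 -0.51  1.49 -0.1   1.15 -1.01]
target [ 0.5144 -0.2781  0.1903] shift [ 0.0092 -0.021  -0.0275] turn [-1.01 -0.18 -1.03]
F slot [ 0.25 -1.16 -1.43] tcp slot mm [ 41.   25.  181.6]
```

Request:
play_rows(
  series=[
    {"tx":0.005,"ty":-0.015,"tz":-0.014,"wx":-0.5,"wy":-0.1,"wz":-1.0,"grip":0.0},
    {"tx":0.004,"ty":-0.01,"tz":-0.014,"wx":-0.5,"wy":0,"wz":0,"grip":0.0},
    {"tx":0.0,"ty":0.0,"tz":0.0,"wx":0,"wy":0,"wz":0,"grip":0.0},
    {"tx":0.0,"ty":0.0,"tz":0.0,"wx":0,"wy":0,"wz":0,"grip":0.0},
  ],
)

```text
time_s: 8.55
position: [0.5122, -0.2836, 0.1833]
tool_rot: [0.684, -0.682, -0.187, -0.18]
ft_force: [-0.8, 0.5, -1.9]
opening: 0.0077
```

```bash
python3 go.py slot 3 8 0 120
python3 - <<'E'
from h import *
s=snap('wrist','w6.png'); pickle.dump(s,open('w6.pkl','wb'))
s2=snap('side','s6.png')
cv2.imwrite('pics/w6c.png',cv2.resize(s['color'][60:260,220:440],None,fx=3,fy=3,interpolation=3))
cv2.imwrite('pics/s6c.png',cv2.resize(s2['color'][170:350,240:400],None,fx=3.3,fy=3.3,interpolation=3))
E
```

```text
t 8.55 p [ 0.5122 -0.2836  0.1833] x [ 0.001 -0.865 -0.501] z [-0.01   0.501 -0.865] F [-0.8  0.5 -1.9] M [-0.61  0.01  0.03] op 0.0077
q [ 0.88  0.92 -0.48  1.45 -0.08  1.12 -1.  ]
target [ 0.5142 -0.264   0.1638] shift [ 0.002   0.0197 -0.0195] turn [-0.08 -0.46  0.17]
F slot [-0.5   0.78 -1.92] tcp slot mm [  0.7  18.2 165. ]
```

View pics/w6c.png

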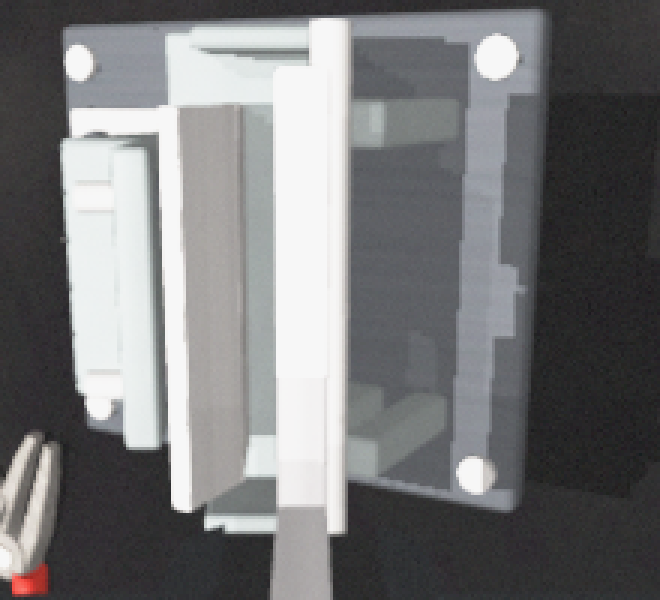

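View pics/s6c.png

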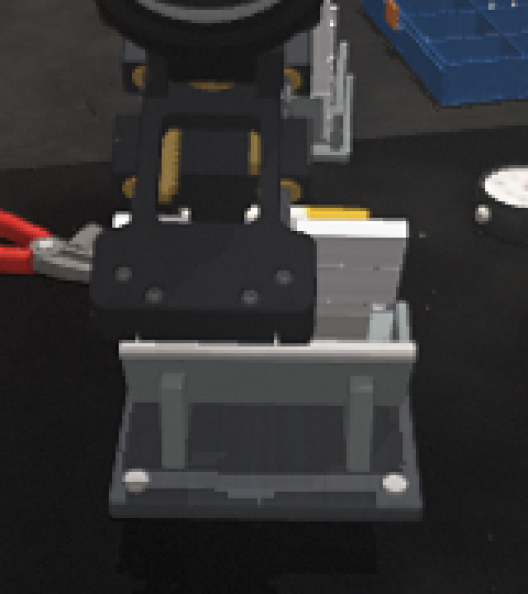

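Request:
play_rows(
  series=[
    {"tx":0.002,"ty":0.008,"tz":0.004,"wx":0,"wy":-0.4,"wz":0.2,"grip":0.0},
    {"tx":0.0,"ty":0.007,"tz":-0.013,"wx":0,"wy":0,"wz":0,"grip":0.0},
    {"tx":0.0,"ty":0.007,"tz":-0.012,"wx":0,"wy":0,"wz":0,"grip":0.0},
    {"tx":0.0,"ty":0.0,"tz":0.0,"wx":0,"wy":0,"wz":0,"grip":0.0},
    {"tx":0.0,"ty":0.0,"tz":0.0,"wx":0,"wy":0,"wz":0,"grip":0.0},
  ],
)

```text
time_s: 9.28
position: [0.5146, -0.2584, 0.1622]
tool_rot: [0.687, -0.679, -0.184, -0.182]
ft_force: [0.4, 0.4, -1.5]
opening: 0.0078
```

```bash
python3 go.py slot 3 9 -0.5 100
```

```text
t 9.28 p [ 0.5146 -0.2584  0.1622] x [ 0.011 -0.866 -0.501] z [-0.006  0.501 -0.866] F [ 0.4  0.4 -1.5] M [-0.68  0.01  0.03] op 0.0078
q [ 0.86  0.93 -0.49  1.51 -0.08  1.04 -1.01]
target [ 0.5147 -0.2531  0.147 ] shift [ 0.      0.0053 -0.0153] turn [-0.05  0.04 -0.21]
F slot [-0.45 -0.44 -1.48] tcp slot mm [ 12.   15.6 134.2]
```

Request:
play_rows(
  series=[
    {"tx":0.0,"ty":0.003,"tz":-0.008,"wx":0,"wy":0,"wz":0,"grip":0.0},
    {"tx":0.0,"ty":0.002,"tz":-0.007,"wx":0,"wy":0,"wz":-0.2,"grip":0.0},
    {"tx":0.0,"ty":0.0,"tz":0.0,"wx":0,"wy":0,"wz":0,"grip":0.0},
  ],
)

```text
time_s: 9.65
position: [0.5146, -0.2538, 0.1461]
tool_rot: [0.686, -0.68, -0.184, -0.183]
ft_force: [-0.1, -0.0, -1.6]
opening: 0.0078
```

```bash
python3 go.py slot 3 5 -0.5 90
python3 - <<'E'
from h import *
s=snap('wrist','w7.png'); 
cv2.imwrite('pics/w7c.png',cv2.resize(s['color'][60:260,220:440],None,fx=3,fy=3,interpolation=3))
E
```

```text
t 9.65 p [ 0.5146 -0.2538  0.1461] x [ 0.007 -0.866 -0.5  ] z [-0.003  0.5   -0.866] F [-0.1 -0.  -1.6] M [-0.61  0.02 -0.01] op 0.0078
q [ 0.86  0.94 -0.49  1.53 -0.08  1.   -1.01]
target [ 0.5146 -0.2516  0.1363] shift [ 0.      0.0022 -0.0098] turn [-0.02  0.04  0.07]
F slot [-0.84  0.11 -1.41] tcp slot mm [  8.   15.6 117.9]
```

View pics/w7c.png

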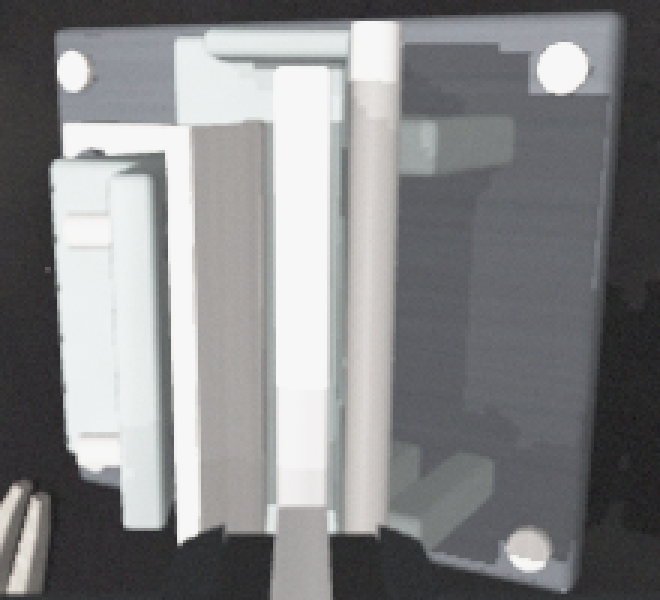

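Request:
play_rows(
  series=[
    {"tx":0.0,"ty":0.004,"tz":-0.008,"wx":0,"wy":0,"wz":0,"grip":0.0},
    {"tx":0.0,"ty":0.003,"tz":-0.008,"wx":0,"wy":0,"wz":0,"grip":0.0},
    {"tx":0.0,"ty":0.0,"tz":0.0,"wx":0,"wy":0,"wz":0,"grip":0.0},
  ],
)

```text
time_s: 10.07
position: [0.5149, -0.2465, 0.1294]
tool_rot: [0.686, -0.68, -0.183, -0.183]
ft_force: [1.0, -0.2, -0.9]
opening: 0.0079
```

```bash
python3 go.py slot 3 5 -0.5 70
```

```text
t 10.07 p [ 0.5149 -0.2465  0.1294] x [ 0.007 -0.866 -0.5  ] z [-0.002  0.5   -0.866] F [ 1.  -0.2 -0.9] M [-0.71  0.05 -0.  ] op 0.0079
q [ 0.85  0.96 -0.49  1.56 -0.07  0.95 -1.01]
target [ 0.5146 -0.2416  0.119 ] shift [-0.0004  0.005  -0.0104] turn [0.01 0.09 0.08]
F slot [-0.61 -1.   -0.64] tcp slot mm [ 5.9 15.2 99.8]
```

Request:
play_rows(
  series=[
    {"tx":0.0,"ty":0.005,"tz":-0.008,"wx":0,"wy":0,"wz":0,"grip":0.0},
    {"tx":0.0,"ty":0.004,"tz":-0.007,"wx":0,"wy":0,"wz":0,"grip":0.0},
    {"tx":0.0,"ty":0.0,"tz":0.0,"wx":0,"wy":0,"wz":0,"grip":0.0},
  ],
)

```text
time_s: 10.45
position: [0.5149, -0.2367, 0.1133]
tool_rot: [0.686, -0.68, -0.183, -0.183]
ft_force: [-0.2, -0.1, -1.5]
opening: 0.0077
```

```bash
python3 go.py slot 3 4.5 -0.5 55
```

```text
t 10.45 p [ 0.5149 -0.2367  0.1133] x [ 0.007 -0.866 -0.5  ] z [-0.002  0.5   -0.866] F [-0.2 -0.1 -1.5] M [-0.59  0.02 -0.01] op 0.0077
q [ 0.84  0.98 -0.48  1.58 -0.07  0.91 -1.01]
target [ 0.5145 -0.2345  0.1057] shift [-0.0004  0.0022 -0.0075] turn [-0.01  0.09  0.07]
F slot [-0.82  0.19 -1.3 ] tcp slot mm [ 6.4 15.1 80.9]
```

Request:
play_rows(
  series=[
    {"tx":0.0,"ty":-0.0017,"tz":-0.001,"wx":0,"wy":0,"wz":0,"grip":0.0},
    {"tx":0.0,"ty":0.0025,"tz":-0.0043,"wx":0,"wy":0,"wz":0,"grip":0.0},
    {"tx":0.0,"ty":0.0,"tz":0.0,"wx":0,"wy":0,"wz":0,"grip":0.0},
  ],
)

```text
time_s: 10.82
position: [0.5152, -0.2362, 0.1078]
tool_rot: [0.686, -0.68, -0.183, -0.183]
ft_force: [-0.3, -0.5, -1.1]
opening: 0.0079
```

```bash
python3 go.py slot 3 4.5 -0.5 55
```

```text
t 10.82 p [ 0.5152 -0.2362  0.1078] x [ 0.007 -0.866 -0.5  ] z [-0.002  0.5   -0.866] F [-0.3 -0.5 -1.1] M [-0.61  0.04 -0.01] op 0.0079
q [ 0.84  0.99 -0.48  1.58 -0.07  0.9  -1.01]
target [ 0.5145 -0.2345  0.1057] shift [-0.0007  0.0017 -0.0021] turn [0.03 0.12 0.1 ]
F slot [-1.02  0.28 -0.69] tcp slot mm [ 4.  14.8 76. ]
```

Request:
play_rows(
  series=[
    {"tx":0.0,"ty":0.001,"tz":-0.0017,"wx":0,"wy":0,"wz":0,"grip":0.0},
    {"tx":0.0,"ty":0.001,"tz":-0.0017,"wx":0,"wy":0,"wz":0,"grip":0.0},
    {"tx":0.0,"ty":0.0,"tz":0.0,"wx":0,"wy":0,"wz":0,"grip":0.0},
  ],
)

```text
time_s: 11.2
position: [0.5154, -0.2361, 0.1064]
tool_rot: [0.685, -0.681, -0.182, -0.183]
ft_force: [-0.1, -0.0, -1.7]
opening: 0.0074
```

```bash
python3 go.py slot 3 4.5 -0.5 55
```

```text
t 11.2 p [ 0.5154 -0.2361  0.1064] x [ 0.006 -0.867 -0.498] z [ 0.     0.498 -0.867] F [-0.1 -0.  -1.7] M [-0.46  0.03 -0.04] op 0.0074
q [ 0.84  0.99 -0.48  1.59 -0.07  0.89 -1.01]
target [ 0.5145 -0.2345  0.1057] shift [-0.001   0.0016 -0.0007] turn [0.14 0.19 0.2 ]
F slot [-0.88  0.14 -1.44] tcp slot mm [ 3.4 14.6 74.7]
```

Request:
play_rows(
  series=[
    {"tx":-0.0005,"ty":0.002,"tz":-0.003,"wx":0,"wy":0,"wz":0,"grip":0.0},
    {"tx":0.0,"ty":0.002,"tz":-0.003,"wx":0,"wy":0,"wz":0,"grip":0.0},
  ],
)

```text
time_s: 11.45
position: [0.5155, -0.2364, 0.1055]
tool_rot: [0.685, -0.682, -0.179, -0.183]
ft_force: [-7.6, -8.8, 26.0]
opening: 0.0076
```

```bash
python3 go.py slot 3 4.5 -0.5 55
```

```text
t 11.45 p [ 0.5155 -0.2364  0.1055] x [ 0.004 -0.869 -0.494] z [ 0.004  0.494 -0.869] F [-7.6 -8.8 26. ] M [0.91 1.43 0.77] op 0.0076
q [ 0.84  0.99 -0.48  1.59 -0.07  0.88 -1.01]
target [ 0.5145 -0.2345  0.1057] shift [-0.0011  0.0019  0.0003] turn [0.37 0.34 0.4 ]
F slot [ 5.43  7.65 26.92] tcp slot mm [ 2.7 14.5 74. ]
```

Request:
play_rows(
  series=[
    {"tx":0.0,"ty":0.0,"tz":0.0,"wx":0,"wy":0,"wz":0,"grip":0.03},
    {"tx":0.0,"ty":0.0,"tz":0.0,"wx":0,"wy":0,"wz":0,"grip":0.03},
    {"tx":0.0,"ty":0.0,"tz":0.0,"wx":0,"wy":0,"wz":0,"grip":0.03},
    {"tx":0.0,"ty":-0.015,"tz":0.026,"wx":0,"wy":0,"wz":0,"grip":0.03},
    {"tx":0.0,"ty":-0.025,"tz":0.043,"wx":0,"wy":0,"wz":0,"grip":0.03},
    {"tx":0.0,"ty":-0.025,"tz":0.043,"wx":0,"wy":0,"wz":0,"grip":0.03},
    {"tx":0.0,"ty":0,"tz":0,"wx":0,"wy":0,"wz":0,"grip":0.03},
  ],
)

```text
time_s: 12.32
position: [0.5152, -0.3001, 0.219]
tool_rot: [0.685, -0.681, -0.181, -0.183]
ft_force: [1.4, 0.5, -0.3]
opening: 0.03
```

```bash
python3 go.py rack 2 60
python3 - <<'E'
from h import *
s=snap('wrist','w8.png'); pickle.dump(s,open('w8.pkl','wb'))
cv2.imwrite('pics/w8c.png',cv2.resize(s['color'][60:260,220:440],None,fx=3,fy=3,interpolation=3))
s2=snap('side','s8.png')
cv2.imwrite('pics/s8c.png',cv2.resize(s2['color'][150:350,240:400],None,fx=3,fy=3,interpolation=3))
E
```

```text
t 12.32 p [ 0.5152 -0.3001  0.219 ] x [ 0.006 -0.867 -0.498] z [ 0.001  0.498 -0.867] F [ 1.4  0.5 -0.3] M [-0.44  0.04 -0.  ] op 0.03
q [ 0.9   0.88 -0.49  1.39 -0.08  1.21 -1.  ]
target [0.5296 0.1914 0.1413] shift [ 0.0144  0.4915 -0.0777] turn [-29.86   0.96  -3.4 ]
F slot [ 0.24 -1.43 -0.49] tcp slot mm [  4.3  15.3 204.2]
```

View pics/w8c.png

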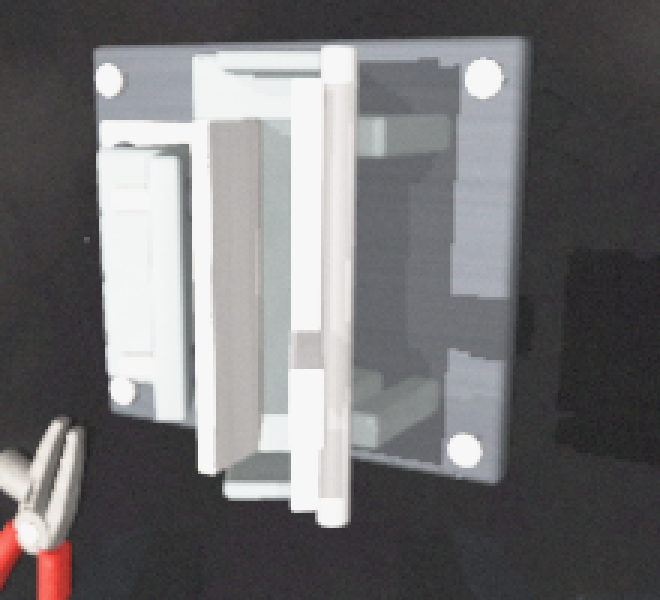

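View pics/s8c.png

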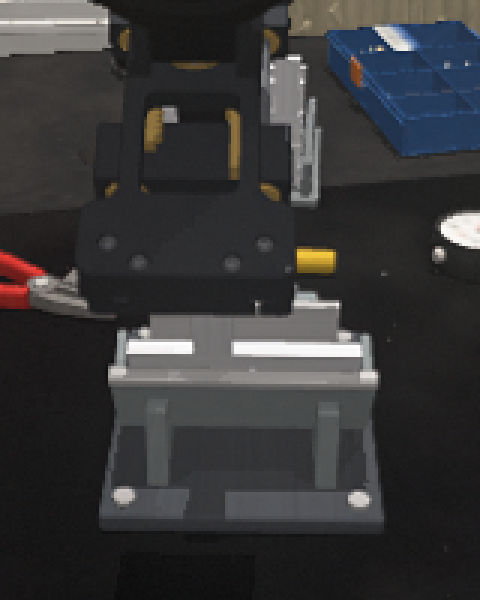

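Run:
```python
from h import *
from scipy.optimize import brentq
s=pickle.load(open('w8.pkl','rb'))
def U(p,x,z,row):
    A=proj(s,s2w(np.array([x,-60,z])*1e-3,p));B=proj(s,s2w(np.array([x,60,z])*1e-3,p));k=(row-A[1])/(B[1]-A[1]);return (A+k*(B-A))[0]
row=60+250/3-.3
for y in (-.2016,):
    uS=220+290.5/3-.33; 
    y0=brentq(lambda y:U([.5297,y,.0088],8,65,row)-uS,-.22,-.18)
    print(y0,[U([.5297,y0,.0088],g,40,row) for g in (14,16,17,18,20)], 220+260/3-.33)
    print(U([.5297,y0,.0088],0,53,row), 220+327/3)
```

```text
-0.2014859710857455 [np.float64(309.95985538138206), np.float64(307.69688316418), np.float64(306.56538196046523), np.float64(305.4338706931622), np.float64(303.1708179672545)] 306.3366666666667
326.0730177976175 329.0
```

Request:
play_rows(
  series=[
    {"tx":0.002,"ty":0.056,"tz":0.0,"wx":-3.8,"wy":0.1,"wz":-0.4,"grip":0.035},
    {"tx":0.002,"ty":0.058,"tz":0.0,"wx":-3.8,"wy":0.1,"wz":-0.4,"grip":0.035},
    {"tx":0.002,"ty":0.058,"tz":0.0,"wx":-3.8,"wy":0.1,"wz":-0.4,"grip":0.035},
    {"tx":0.002,"ty":0.058,"tz":0.0,"wx":-3.8,"wy":0.1,"wz":-0.4,"grip":0.035},
    {"tx":0.002,"ty":0.058,"tz":0.0,"wx":-3.8,"wy":0.1,"wz":-0.4,"grip":0.035},
    {"tx":0.002,"ty":0.058,"tz":0.0,"wx":-3.8,"wy":0.1,"wz":-0.4,"grip":0.035},
    {"tx":0.002,"ty":0.058,"tz":0.0,"wx":-3.8,"wy":0.1,"wz":-0.4,"grip":0.035},
    {"tx":0.0,"ty":0.05,"tz":0,"wx":-3,"wy":0,"wz":-0.4,"grip":0.035},
  ],
)

```text
time_s: 13.42
position: [0.5141, 0.1718, 0.2017]
tool_rot: [-0.687, 0.727, 0.008, -0.007]
ft_force: [1.0, 0.3, -0.3]
opening: 0.0352
```

```bash
python3 go.py rack 2 60
```

```text
t 13.43 p [0.5141 0.1718 0.2017] x [-0.057 -0.998  0.   ] z [-0.021  0.001 -1.   ] F [ 1.   0.3 -0.3] M [ 0.02 -0.06 -0.03] op 0.0352
q [-0.34  0.64 -0.1   1.84  0.08  0.69 -2.11]
target [0.5296 0.1914 0.1413] shift [ 0.0156  0.0196 -0.0604] turn [-0.06 -1.21  0.13]
F slot [ 0.12 -0.98 -0.45] tcp slot mm [404.4  12.4 -46.7]
```

Request:
play_rows(
  series=[
    {"tx":0.008,"ty":0.009,"tz":-0.025,"wx":0,"wy":-0.8,"wz":0.1,"grip":0.035},
    {"tx":0.006,"ty":0.008,"tz":-0.025,"wx":0,"wy":-0.4,"wz":0,"grip":0.035},
    {"tx":0.0,"ty":0.0,"tz":0.0,"wx":0,"wy":0,"wz":0,"grip":0.035},
    {"tx":0.0,"ty":0.0,"tz":0.0,"wx":0,"wy":0,"wz":0,"grip":0.035},
  ],
)

```text
time_s: 13.92
position: [0.5192, 0.2001, 0.1457]
tool_rot: [-0.695, 0.719, 0.004, -0.004]
ft_force: [0.8, -0.5, 1.2]
opening: 0.0348
```

```bash
python3 go.py rack 2 0
```

```text
t 13.93 p [0.5192 0.2001 0.1457] x [-0.034 -0.999 -0.001] z [-0.012  0.001 -1.   ] F [ 0.8 -0.5  1.2] M [ 0.05 -0.01  0.01] op 0.0348
q [-0.4   0.73 -0.09  1.85  0.1   0.57 -2.15]
target [0.5296 0.1914 0.0813] shift [ 0.0104 -0.0087 -0.0644] turn [-0.06 -0.67 -1.2 ]
F slot [ 0.15 -0.8   1.35] tcp slot mm [ 400.8    6.9 -109.3]
```

Request:
play_rows(
  series=[
    {"tx":0.009,"ty":-0.008,"tz":0.0,"wx":0,"wy":-0.6,"wz":-1.1,"grip":0.035},
    {"tx":0.0,"ty":0.0,"tz":0.0,"wx":0,"wy":0,"wz":0,"grip":0.035},
    {"tx":0.0,"ty":0.0,"tz":0.0,"wx":0,"wy":0,"wz":0,"grip":0.035},
  ],
)

```text
time_s: 14.3
position: [0.5297, 0.1892, 0.1474]
tool_rot: [-0.686, 0.727, -0.0, 0.001]
ft_force: [-0.3, -0.4, -0.1]
opening: 0.0352
```

```bash
python3 go.py rack 2 0
```

```text
t 14.3 p [0.5297 0.1892 0.1474] x [-0.058 -0.998 -0.001] z [ 0.001  0.001 -1.   ] F [-0.3 -0.4 -0.1] M [ 0.06  0.07 -0.  ] op 0.0352
q [-0.38  0.73 -0.08  1.85  0.1   0.56 -2.15]
target [0.5296 0.1914 0.0813] shift [-0.      0.0022 -0.0661] turn [-0.05  0.08  0.19]
F slot [-0.34  0.31  0.13] tcp slot mm [ 392.1   -3.4 -102.4]
```

Request:
play_rows(
  series=[
    {"tx":0.0,"ty":0.002,"tz":-0.022,"wx":0,"wy":0,"wz":0.2,"grip":0.035},
    {"tx":0.0,"ty":0.0,"tz":-0.02,"wx":0,"wy":0,"wz":0,"grip":0.035},
    {"tx":0.0,"ty":0.0,"tz":-0.01,"wx":0,"wy":0,"wz":0,"grip":0.035},
    {"tx":0.0,"ty":0.0,"tz":0.0,"wx":0,"wy":0,"wz":0,"grip":0.035},
  ],
)

```text
time_s: 14.8
position: [0.5313, 0.1908, 0.096]
tool_rot: [-0.687, 0.727, -0.001, 0.003]
ft_force: [0.2, -0.4, -0.0]
opening: 0.0347
```

```bash
python3 go.py rack 2 0
```

```text
t 14.8 p [0.5313 0.1908 0.096 ] x [-0.056 -0.998 -0.003] z [ 0.005  0.002 -1.   ] F [ 0.2 -0.4 -0. ] M [ 0.02 -0.   -0.  ] op 0.0347
q [-0.39  0.82 -0.07  1.87  0.11  0.45 -2.16]
target [0.5296 0.1914 0.0813] shift [-0.0016  0.0006 -0.0147] turn [-0.14  0.3   0.09]
F slot [-0.36 -0.17  0.19] tcp slot mm [ 367.8   -5.  -147.7]
```

Request:
play_rows(
  series=[
    {"tx":-0.0016,"ty":0.0005,"tz":-0.014,"wx":0,"wy":0.3,"wz":0.1,"grip":0.035},
    {"tx":0.0,"ty":0.0,"tz":0.0,"wx":0,"wy":0,"wz":0,"grip":0.015},
    {"tx":0.0,"ty":0.0,"tz":0,"wx":0,"wy":0,"wz":0,"grip":0.0},
    {"tx":0.0,"ty":0.0,"tz":0,"wx":0,"wy":0,"wz":0,"grip":0.0},
    {"tx":0.0,"ty":0.0,"tz":0,"wx":0,"wy":0,"wz":0,"grip":0.0},
  ],
  squeeze=40,
)

```text
time_s: 15.42
position: [0.5304, 0.1914, 0.0825]
tool_rot: [-0.687, 0.726, 0.001, 0.002]
ft_force: [0.2, 0.2, -1.2]
opening: 0.0076
```

```bash
python3 go.py rack 2 0
```

```text
t 15.43 p [0.5304 0.1914 0.0825] x [-0.055 -0.998 -0.003] z [ 0.002  0.003 -1.   ] F [ 0.2  0.2 -1.2] M [-0.04  0.02 -0.01] op 0.0076
q [-0.39  0.84 -0.07  1.88  0.11  0.43 -2.16]
target [0.5296 0.1914 0.0813] shift [-0.0008 -0.     -0.0012] turn [-0.18  0.09  0.  ]
F slot [-0.37 -0.22 -1.15] tcp slot mm [ 361.6   -4.2 -159.7]
```

Request:
play_rows(
  series=[
    {"tx":0.0,"ty":0.0,"tz":0.02,"wx":0,"wy":0,"wz":0,"grip":0.0},
    {"tx":0.0,"ty":0.0,"tz":0.035,"wx":0,"wy":0,"wz":0,"grip":0.0},
    {"tx":0.0,"ty":0.0,"tz":0.045,"wx":0,"wy":0,"wz":0,"grip":0.0},
    {"tx":0.0,"ty":0.0,"tz":0.04,"wx":0,"wy":0,"wz":0,"grip":0.0},
    {"tx":0.0,"ty":0.0,"tz":0,"wx":0,"wy":0,"wz":0,"grip":0.0},
  ],
)

```text
time_s: 16.05
position: [0.5288, 0.1911, 0.2256]
tool_rot: [-0.688, 0.726, 0.001, 0.001]
ft_force: [0.7, 0.4, -1.9]
opening: 0.0075
```

```bash
python3 go.py slot 2 15 0 150
```

```text
t 16.05 p [0.5288 0.1911 0.2256] x [-0.054 -0.999 -0.002] z [-0.001  0.002 -1.   ] F [ 0.7  0.4 -1.9] M [ 0.05 -0.02  0.04] op 0.0075
q [-0.37  0.62 -0.1   1.78  0.08  0.75 -2.13]
target [ 0.5463 -0.2726  0.1933] shift [ 0.0175 -0.4637 -0.0324] turn [29.86 -0.73  3.51]
F slot [-0.6  -0.75 -1.8 ] tcp slot mm [432.9  -2.5 -35.6]
```

Request:
play_rows(
  series=[
    {"tx":0.003,"ty":-0.055,"tz":0.003,"wx":3.5,"wy":-0.1,"wz":0.4,"grip":0.0},
    {"tx":0.003,"ty":-0.058,"tz":0.003,"wx":3.8,"wy":-0.1,"wz":0.4,"grip":0.0},
    {"tx":0.003,"ty":-0.058,"tz":0.0,"wx":3.8,"wy":0,"wz":0.4,"grip":0.0},
    {"tx":0.003,"ty":-0.058,"tz":0.0,"wx":3.8,"wy":0,"wz":0.4,"grip":0.0},
    {"tx":0.003,"ty":-0.058,"tz":0.0,"wx":3.8,"wy":0,"wz":0.4,"grip":0.0},
    {"tx":0.003,"ty":-0.058,"tz":0.0,"wx":3.8,"wy":0,"wz":0.4,"grip":0.0},
    {"tx":0.002,"ty":-0.053,"tz":0,"wx":3.5,"wy":0,"wz":0.4,"grip":0.0},
    {"tx":0.0,"ty":-0.05,"tz":0,"wx":3,"wy":0,"wz":0,"grip":0.0},
  ],
)

```text
time_s: 17.05
position: [0.5415, -0.2596, 0.2215]
tool_rot: [0.687, -0.677, -0.191, -0.182]
ft_force: [0.7, 0.1, -1.8]
opening: 0.0078
```

```bash
python3 go.py slot 2 17 -0.8 135
```

```text
t 17.05 p [ 0.5415 -0.2596  0.2215] x [ 0.011 -0.861 -0.508] z [-0.017  0.508 -0.861] F [ 0.7  0.1 -1.8] M [-0.69 -0.15 -0.04] op 0.0078
q [ 0.82  0.88 -0.46  1.39 -0.12  1.2  -1.04]
target [ 0.547  -0.2634  0.1813] shift [ 0.0056 -0.0038 -0.0402] turn [-0.53 -0.51 -0.51]
F slot [-0.82 -0.75 -1.63] tcp slot mm [ 40.4 -11.3 186.2]
```

Request:
play_rows(
  series=[
    {"tx":0.004,"ty":-0.003,"tz":-0.018,"wx":-0.4,"wy":-0.5,"wz":-0.4,"grip":0.0},
    {"tx":0.001,"ty":0.0,"tz":-0.018,"wx":0,"wy":0,"wz":0,"grip":0.0},
    {"tx":0.0,"ty":0.0,"tz":0,"wx":0,"wy":0,"wz":0,"grip":0.0},
    {"tx":0.0,"ty":0.0,"tz":0,"wx":0,"wy":0,"wz":0,"grip":0.0},
  ],
)

```text
time_s: 17.55
position: [0.5427, -0.2685, 0.177]
tool_rot: [-0.683, 0.683, 0.187, 0.18]
ft_force: [0.6, -0.1, -1.2]
opening: 0.0074
```

```bash
python3 go.py slot 2 16 -0.8 125
```

```text
t 17.55 p [ 0.5427 -0.2685  0.177 ] x [-0.003 -0.865 -0.502] z [-0.009  0.502 -0.865] F [ 0.6 -0.1 -1.2] M [-0.73 -0.03  0.01] op 0.0074
q [ 0.82  0.94 -0.45  1.4  -0.1   1.12 -1.02]
target [ 0.547  -0.2592  0.1721] shift [ 0.0043  0.0093 -0.0049] turn [-0.11 -0.52  0.42]
F slot [-0.69 -0.56 -1.04] tcp slot mm [ 10.4 -12.4 152.1]
```

Request:
play_rows(
  series=[
    {"tx":0.004,"ty":0.005,"tz":0.003,"wx":0,"wy":-0.5,"wz":0.4,"grip":0.0},
    {"tx":0.0,"ty":0.0,"tz":0.0,"wx":0,"wy":0,"wz":0,"grip":0.0},
    {"tx":0.0,"ty":0.0,"tz":0,"wx":0,"wy":0,"wz":0,"grip":0.0},
  ],
)

```text
time_s: 17.92
position: [0.5482, -0.2613, 0.1823]
tool_rot: [0.687, -0.678, -0.183, -0.183]
ft_force: [0.3, -0.1, -1.3]
opening: 0.0075
```

```bash
python3 go.py slot 2 16 -0.8 120;  python3 - <<'E'
from h import *
s=snap('wrist','w9.png'); pickle.dump(s,open('w9.pkl','wb'))
cv2.imwrite('pics/w9c.png',cv2.resize(s['color'][60:260,220:440],None,fx=3,fy=3,interpolation=3))
E
```

```text
t 17.93 p [ 0.5482 -0.2613  0.1823] x [ 0.012 -0.865 -0.501] z [-0.004  0.501 -0.866] F [ 0.3 -0.1 -1.3] M [-0.67 -0.06  0.03] op 0.0075
q [ 0.81  0.93 -0.46  1.41 -0.11  1.12 -1.02]
target [ 0.547  -0.2567  0.1678] shift [-0.0013  0.0046 -0.0145] turn [-0.06  0.18 -0.21]
F slot [-0.76 -0.31 -1.01] tcp slot mm [ 19.3 -18.  153.1]
```

View pics/w9c.png

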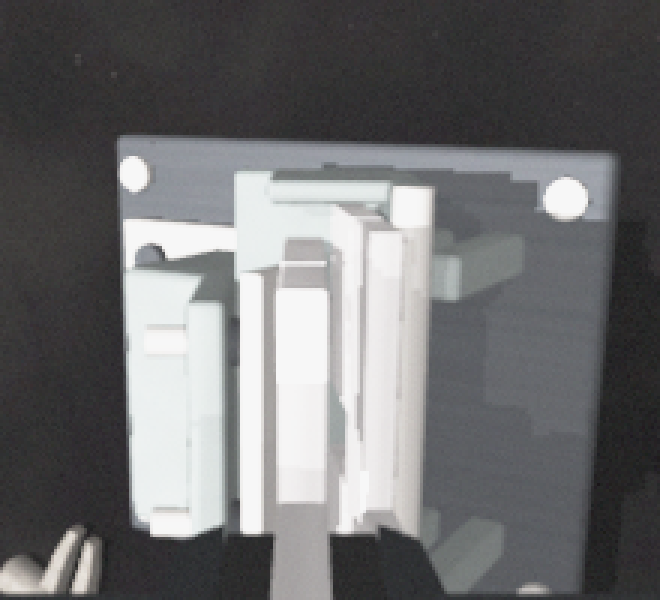

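Request:
play_rows(
  series=[
    {"tx":-0.0015,"ty":0.003,"tz":-0.008,"wx":0,"wy":0.2,"wz":-0.2,"grip":0.0},
    {"tx":0.0,"ty":0.003,"tz":-0.008,"wx":0,"wy":0,"wz":0,"grip":0.0},
    {"tx":0.0,"ty":0.0,"tz":0,"wx":0,"wy":0,"wz":0,"grip":0.0},
  ],
)

```text
time_s: 18.35
position: [0.5464, -0.2548, 0.1651]
tool_rot: [0.686, -0.68, -0.185, -0.182]
ft_force: [0.4, -0.3, -2.2]
opening: 0.0076
```

```bash
python3 go.py slot 2 14 -0.8 106
```

```text
t 18.35 p [ 0.5464 -0.2548  0.1651] x [ 0.007 -0.865 -0.501] z [-0.005  0.501 -0.865] F [ 0.4 -0.3 -2.2] M [-0.73 -0.04 -0.04] op 0.0076
q [ 0.81  0.94 -0.46  1.43 -0.11  1.08 -1.02]
target [ 0.5469 -0.2515  0.1546] shift [ 0.0005  0.0033 -0.0104] turn [-0.07 -0.05  0.01]
F slot [-1.42 -0.45 -1.78] tcp slot mm [ 16.4 -16.3 135. ]
```

Request:
play_rows(
  series=[
    {"tx":0.0,"ty":0.0015,"tz":-0.007,"wx":0,"wy":0,"wz":0,"grip":0.0},
    {"tx":0.0,"ty":0.002,"tz":-0.007,"wx":0,"wy":0,"wz":0,"grip":0.0},
    {"tx":0.0,"ty":0.0,"tz":0,"wx":0,"wy":0,"wz":0,"grip":0.0},
  ],
)

```text
time_s: 18.73
position: [0.5463, -0.2512, 0.1497]
tool_rot: [0.686, -0.68, -0.185, -0.182]
ft_force: [0.1, -0.1, -2.2]
opening: 0.0083
```

```bash
python3 go.py slot 2 12.5 -0.8 95;python3 - <<'E'
from h import *
s=snap('wrist','w10.png')
cv2.imwrite('pics/w10c.png',cv2.resize(s['color'][60:260,220:440],None,fx=3,fy=3,interpolation=3))
E
```

```text
t 18.73 p [ 0.5463 -0.2512  0.1497] x [ 0.007 -0.865 -0.501] z [-0.005  0.501 -0.865] F [ 0.1 -0.1 -2.2] M [-0.63 -0.01 -0.06] op 0.0083
q [ 0.8   0.96 -0.46  1.45 -0.1   1.05 -1.02]
target [ 0.5469 -0.2473  0.1444] shift [ 0.0006  0.0039 -0.0053] turn [-0.08 -0.08  0.03]
F slot [-1.2  -0.11 -1.9 ] tcp slot mm [ 11.8 -16.1 119.9]
```

View pics/w10c.png

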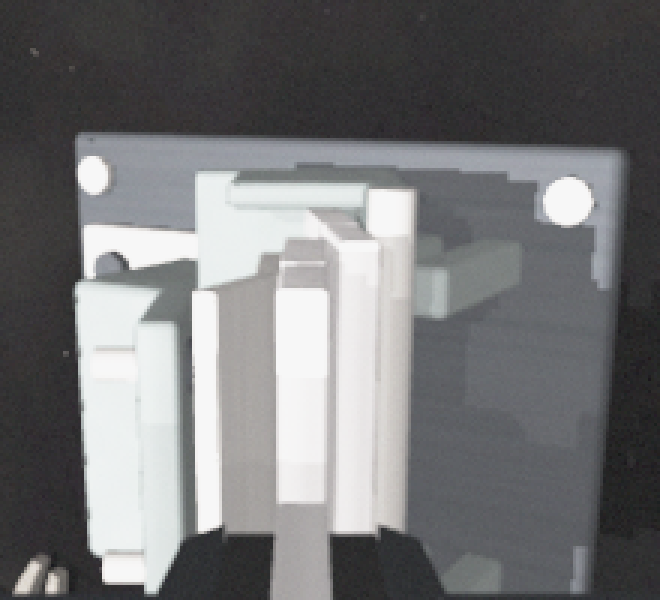

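Request:
play_rows(
  series=[
    {"tx":0.0,"ty":0.0045,"tz":-0.006,"wx":0,"wy":0,"wz":0,"grip":0.0},
    {"tx":0.0,"ty":0.004,"tz":-0.006,"wx":0,"wy":0,"wz":0,"grip":0.0},
    {"tx":0.0,"ty":0.0,"tz":0,"wx":0,"wy":0,"wz":0,"grip":0.0},
  ],
)

```text
time_s: 19.15
position: [0.5468, -0.2429, 0.1373]
tool_rot: [0.686, -0.681, -0.184, -0.182]
ft_force: [0.3, 0.0, -4.6]
opening: 0.0074
```

```bash
python3 go.py slot 2 12.2 -0.8 75
```

```text
t 19.15 p [ 0.5468 -0.2429  0.1373] x [ 0.006 -0.866 -0.5  ] z [-0.004  0.5   -0.866] F [ 0.3  0.  -4.6] M [-0.84 -0.05 -0.13] op 0.0074
q [ 0.8   0.97 -0.46  1.47 -0.1   1.01 -1.02]
target [ 0.5468 -0.2375  0.1269] shift [ 0.      0.0054 -0.0104] turn [ 0.01 -0.01  0.09]
F slot [-2.27 -0.35 -4.  ] tcp slot mm [ 12.7 -16.7 105. ]
```

Request:
play_rows(
  series=[
    {"tx":0.0,"ty":0.003,"tz":-0.0065,"wx":0,"wy":0,"wz":0,"grip":0.0},
    {"tx":0.0,"ty":0.0035,"tz":-0.006,"wx":0,"wy":0,"wz":0,"grip":0.0},
    {"tx":0.0,"ty":0.0,"tz":0,"wx":0,"wy":0,"wz":0,"grip":0.0},
  ],
)

```text
time_s: 19.52
position: [0.5475, -0.2357, 0.1252]
tool_rot: [0.685, -0.68, -0.183, -0.183]
ft_force: [0.6, -0.6, -5.1]
opening: 0.0078
```

```bash
python3 go.py slot 2 12.2 -0.8 65
```

```text
t 19.52 p [ 0.5475 -0.2357  0.1252] x [ 0.007 -0.866 -0.5  ] z [-0.002  0.5   -0.866] F [ 0.6 -0.6 -5.1] M [-1.12 -0.05 -0.08] op 0.0078
q [ 0.79  0.98 -0.46  1.49 -0.1   0.98 -1.02]
target [ 0.5468 -0.2325  0.1182] shift [-0.0008  0.0032 -0.007 ] turn [-0.02  0.09  0.1 ]
F slot [-3.01 -0.59 -4.1 ] tcp slot mm [ 12.9 -17.5  90.9]
```

Request:
play_rows(
  series=[
    {"tx":-0.0008,"ty":0.002,"tz":-0.0055,"wx":0,"wy":0,"wz":0,"grip":0.0},
    {"tx":0.0,"ty":0.0025,"tz":-0.0045,"wx":0,"wy":0,"wz":0,"grip":0.0},
    {"tx":0.0,"ty":0.0,"tz":0,"wx":0,"wy":0,"wz":0,"grip":0.0},
  ],
)

```text
time_s: 19.9
position: [0.5464, -0.2301, 0.114]
tool_rot: [0.685, -0.68, -0.184, -0.183]
ft_force: [1.0, 0.7, -2.1]
opening: 0.0074
```

```bash
python3 go.py slot 2 12 -0.8 56.2
```

```text
t 19.9 p [ 0.5464 -0.2301  0.114 ] x [ 0.007 -0.865 -0.502] z [-0.003  0.501 -0.865] F [ 1.   0.7 -2.1] M [-0.57 -0.08 -0.12] op 0.0074
q [ 0.79  1.   -0.46  1.51 -0.1   0.95 -1.02]
target [ 0.5467 -0.2283  0.1105] shift [ 0.0004  0.0018 -0.0035] turn [-0.1   0.03  0.08]
F slot [-0.43 -1.05 -2.21] tcp slot mm [ 12.2 -16.4  78.4]
```

Free again; finish to the floor.

Request:
play_rows(
  series=[
    {"tx":0.0,"ty":0.001,"tz":-0.0025,"wx":0,"wy":0,"wz":0,"grip":0.0},
    {"tx":0.0,"ty":0.0015,"tz":-0.003,"wx":0,"wy":0,"wz":0,"grip":0.0},
    {"tx":0.0,"ty":0.0015,"tz":-0.0025,"wx":0,"wy":0,"wz":0,"grip":0.0},
  ],
)

```text
time_s: 20.27
position: [0.5463, -0.2296, 0.1104]
tool_rot: [0.685, -0.681, -0.183, -0.183]
ft_force: [-4.4, -5.0, 16.6]
opening: 0.0073
```

```bash
python3 go.py slot 2 12 -0.8 56.2
```

```text
t 20.27 p [ 0.5463 -0.2296  0.1104] x [ 0.005 -0.866 -0.499] z [-0.001  0.499 -0.866] F [-4.4 -5.  16.6] M [0.72 1.   0.54] op 0.0073
q [ 0.78  1.   -0.46  1.51 -0.1   0.94 -1.02]
target [ 0.5467 -0.2283  0.1105] shift [0.0004 0.0013 0.0001] turn [0.05 0.1  0.2 ]
F slot [ 4.02  4.45 16.81] tcp slot mm [ 10.8 -16.4  75. ]
```

Request:
play_rows(
  series=[
    {"tx":0.0,"ty":0.0,"tz":0.0,"wx":0,"wy":0,"wz":0,"grip":0.025},
    {"tx":0.0,"ty":0.0,"tz":0.0,"wx":0,"wy":0,"wz":0,"grip":0.025},
    {"tx":0.0,"ty":0.0,"tz":0.0,"wx":0,"wy":0,"wz":0,"grip":0.025},
    {"tx":0.0,"ty":-0.015,"tz":0.026,"wx":0,"wy":0,"wz":0,"grip":0.025},
    {"tx":0.0,"ty":-0.025,"tz":0.043,"wx":0,"wy":0,"wz":0,"grip":0.035},
    {"tx":0.0,"ty":-0.025,"tz":0.043,"wx":0,"wy":0,"wz":0,"grip":0.035},
    {"tx":0.0,"ty":0,"tz":0,"wx":0,"wy":0,"wz":0,"grip":0.035},
  ],
)

```text
time_s: 21.15
position: [0.5457, -0.2948, 0.2245]
tool_rot: [0.686, -0.68, -0.184, -0.183]
ft_force: [-0.5, -0.6, -0.3]
opening: 0.035
```

```bash
python3 go.py rack 1 60
python3 - <<'E'
from h import *
s=snap('wrist','w11.png'); pickle.dump(s,open('w11.pkl','wb'))
cv2.imwrite('pics/w11c.png',cv2.resize(s['color'][60:260,220:440],None,fx=3,fy=3,interpolation=3))
s2=snap('side','s11.png')
cv2.imwrite('pics/s11c.png',cv2.resize(s2['color'][150:350,240:400],None,fx=3,fy=3,interpolation=3))
E
```

```text
t 21.15 p [ 0.5457 -0.2948  0.2245] x [ 0.007 -0.865 -0.501] z [-0.004  0.501 -0.866] F [-0.5 -0.6 -0.3] M [-0.5   0.06  0.01] op 0.035
q [ 0.84  0.9  -0.45  1.31 -0.11  1.25 -1.02]
target [0.5581 0.1257 0.1413] shift [ 0.0124  0.4205 -0.0832] turn [-30.05   0.72  -3.49]
F slot [-0.65  0.46  0.02] tcp slot mm [ 11.4 -15.2 206.5]
```

View pics/w11c.png

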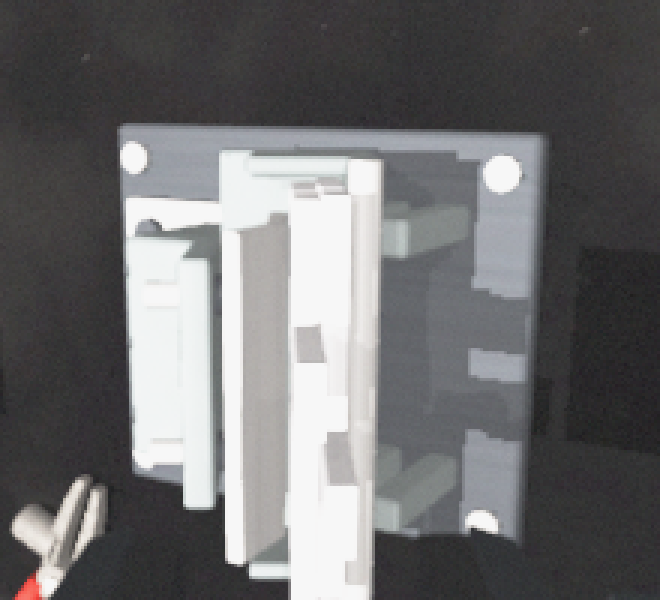

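View pics/s11c.png

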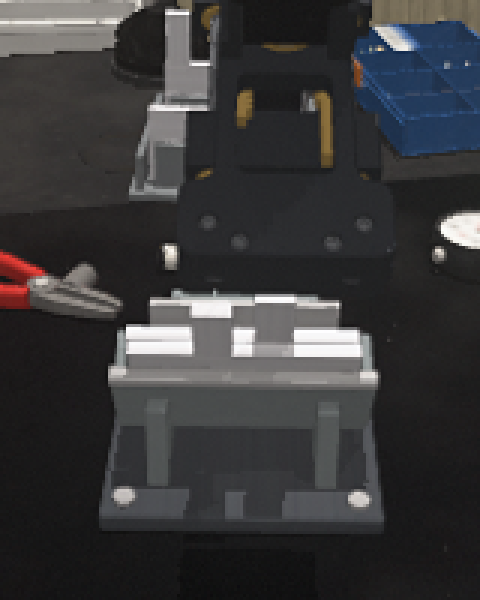

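Run:
```python
from h import *
S=pickle.load(open('s0.pkl','rb'))
a=S['side']['color'].astype(np.float32).mean(2);b=cv2.imread('pics/s11.png').astype(np.float32).mean(2)
# lip right corner full px: 240+338/3, 150+303/3
def sh(x0,y0,w,h):
    p,r=cv2.phaseCorrelate(a[y0:y0+h,x0:x0+w].copy(),b[y0:y0+h,x0:x0+w].copy(),cv2.createHanningWindow((w,h),cv2.CV_32F));return np.round(p,2),round(r,2)
print('lip corner',sh(340,242,20,18)); print('left',sh(280,242,20,18)); print('foot',sh(265,305,40,25))
cv2.imwrite('pics/cmp.png',np.hstack([cv2.resize(x[235:280,270:375].astype(np.uint8),None,fx=3.7,fy=6,interpolation=0) for x in (a,b)]))
s=snap('scene','c11.png'); a=S['scene']['color'][135:205,320:400];b=s['color'][135:205,320:400]
cv2.imwrite('pics/cmp2.png',np.hstack([cv2.resize(x,None,fx=5,fy=5,interpolation=0) for x in (a,b)]))
```

```text
lip corner (array([-0.14,  0.12]), 0.99)
left (array([ 0.03, -0.1 ]), 0.92)
foot (array([0.01, 0.49]), 1.0)
```

View pics/cmp.png

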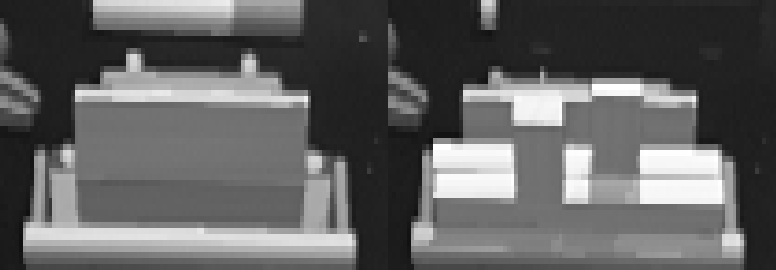

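View pics/cmp2.png

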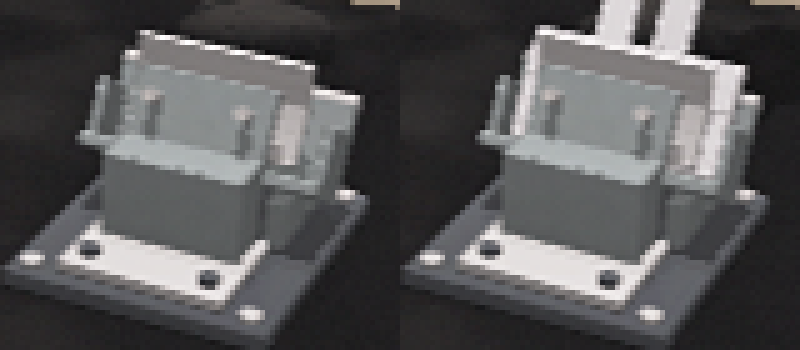

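Request:
play_rows(
  series=[
    {"tx":0.002,"ty":0.05,"tz":0.0,"wx":-3.8,"wy":0.1,"wz":-0.4,"grip":0.035},
    {"tx":0.002,"ty":0.05,"tz":0.0,"wx":-3.8,"wy":0.1,"wz":-0.4,"grip":0.035},
    {"tx":0.002,"ty":0.05,"tz":0.0,"wx":-3.8,"wy":0.1,"wz":-0.4,"grip":0.035},
    {"tx":0.002,"ty":0.05,"tz":0.0,"wx":-3.8,"wy":0.1,"wz":-0.4,"grip":0.035},
    {"tx":0.002,"ty":0.05,"tz":0.0,"wx":-3.8,"wy":0.1,"wz":-0.4,"grip":0.035},
    {"tx":0.002,"ty":0.05,"tz":0.0,"wx":-3.8,"wy":0.1,"wz":-0.4,"grip":0.035},
    {"tx":0.002,"ty":0.05,"tz":0.0,"wx":-3.8,"wy":0.1,"wz":-0.4,"grip":0.035},
    {"tx":0.0,"ty":0.04,"tz":0,"wx":-3,"wy":0,"wz":-0.4,"grip":0.035},
  ],
)

```text
time_s: 22.3
position: [0.5453, 0.1136, 0.2068]
tool_rot: [-0.687, 0.726, 0.012, -0.008]
ft_force: [0.2, -0.2, -0.3]
opening: 0.0351
```

Request:
play_rows(
  series=[
    {"tx":0.0,"ty":0.0,"tz":0.0,"wx":0,"wy":0,"wz":0,"grip":0.035},
    {"tx":0.0,"ty":0.0,"tz":0.0,"wx":0,"wy":0,"wz":0,"grip":0.035},
  ],
)

```text
time_s: 22.55
position: [0.5414, 0.1207, 0.2042]
tool_rot: [-0.692, 0.721, 0.015, -0.01]
ft_force: [-0.9, -0.1, 0.4]
opening: 0.0349
```

```bash
python3 go.py rack 1 60
```

```text
t 22.55 p [0.5414 0.1207 0.2042] x [-0.041 -0.999 -0.007] z [-0.035  0.008 -0.999] F [-0.9 -0.1  0.4] M [ 0.01 -0.02 -0.04] op 0.0349
q [-0.22  0.65 -0.12  1.79  0.08  0.74 -1.99]
target [0.5581 0.1257 0.1413] shift [ 0.0167  0.005  -0.0629] turn [-0.49 -1.99 -0.77]
F slot [0.07 0.9  0.38] tcp slot mm [361.1 -14.6 -18.9]
```

Request:
play_rows(
  series=[
    {"tx":0.009,"ty":0.003,"tz":-0.03,"wx":-0.3,"wy":-1.2,"wz":-0.5,"grip":0.035},
    {"tx":0.007,"ty":0.002,"tz":-0.025,"wx":-0.2,"wy":-0.8,"wz":-0.3,"grip":0.035},
    {"tx":0.0,"ty":0.0,"tz":0.0,"wx":0,"wy":0,"wz":0,"grip":0.035},
    {"tx":0.0,"ty":0.0,"tz":0.0,"wx":0,"wy":0,"wz":0,"grip":0.035},
  ],
)

```text
time_s: 23.05
position: [0.5567, 0.1176, 0.1469]
tool_rot: [-0.683, 0.73, 0.0, -0.002]
ft_force: [-0.2, -0.9, 1.1]
opening: 0.0354
```

```bash
python3 go.py rack 1 0
```

```text
t 23.05 p [0.5567 0.1176 0.1469] x [-0.066 -0.998  0.003] z [-0.003 -0.003 -1.   ] F [-0.2 -0.9  1.1] M [0.   0.   0.01] op 0.0354
q [-0.24  0.74 -0.09  1.82  0.11  0.59 -2.03]
target [0.5581 0.1257 0.0813] shift [ 0.0014  0.0081 -0.0656] turn [ 0.15 -0.17  0.64]
F slot [-0.27  0.18  1.42] tcp slot mm [329.7 -29.8 -66.9]
```

Request:
play_rows(
  series=[
    {"tx":0.001,"ty":0.008,"tz":-0.01,"wx":0.1,"wy":-0.1,"wz":0.6,"grip":0.035},
    {"tx":0.0,"ty":0.0,"tz":-0.01,"wx":0,"wy":0,"wz":0,"grip":0.035},
    {"tx":0.0,"ty":0.0,"tz":0.0,"wx":0,"wy":0,"wz":0,"grip":0.035},
  ],
)

```text
time_s: 23.42
position: [0.5584, 0.1253, 0.1271]
tool_rot: [-0.687, 0.727, -0.0, 0.0]
ft_force: [0.2, 0.1, -0.6]
opening: 0.0347
```

```bash
python3 go.py rack 1 0
```

```text
t 23.43 p [0.5584 0.1253 0.1271] x [-0.056 -0.998 -0.   ] z [ 0.001  0.    -1.   ] F [ 0.2  0.1 -0.6] M [-0.    0.06 -0.02] op 0.0347
q [-0.25  0.77 -0.08  1.83  0.11  0.54 -2.04]
target [0.5581 0.1257 0.0813] shift [-0.0003  0.0004 -0.0458] turn [-0.    0.04  0.1 ]
F slot [-0.23 -0.16 -0.51] tcp slot mm [326.4 -31.6 -87.9]
```

Request:
play_rows(
  series=[
    {"tx":-0.0005,"ty":0.0004,"tz":-0.02,"wx":0,"wy":0,"wz":0.1,"grip":0.035},
    {"tx":-0.0005,"ty":0.0,"tz":-0.017,"wx":0,"wy":0.1,"wz":0,"grip":0.035},
    {"tx":-0.0005,"ty":0.0,"tz":-0.009,"wx":0,"wy":0.1,"wz":0,"grip":0.035},
    {"tx":0.0,"ty":0.0,"tz":0.0,"wx":0,"wy":0,"wz":0,"grip":0.015},
    {"tx":0.0,"ty":0.0,"tz":0,"wx":0,"wy":0,"wz":0,"grip":0.0},
    {"tx":0.0,"ty":0.0,"tz":0,"wx":0,"wy":0,"wz":0,"grip":0.0},
    {"tx":0.0,"ty":0.0,"tz":0,"wx":0,"wy":0,"wz":0,"grip":0.0},
  ],
  squeeze=60,
)

```text
time_s: 24.3
position: [0.5582, 0.1259, 0.081]
tool_rot: [-0.688, 0.726, 0.0, 0.0]
ft_force: [-0.7, 0.0, -2.2]
opening: 0.0074
```

```bash
python3 go.py rack 1 0
```

```text
t 24.3 p [0.5582 0.1259 0.081 ] x [-0.054 -0.999 -0.   ] z [ 0.  0. -1.] F [-0.7  0.  -2.2] M [-0.1  -0.   -0.03] op 0.0074
q [-0.26  0.85 -0.07  1.85  0.12  0.45 -2.04]
target [0.5581 0.1257 0.0813] shift [-0.0001 -0.0001  0.0003] turn [-0.03  0.01 -0.01]
F slot [-1.07  0.75 -1.94] tcp slot mm [ 303.8  -31.4 -128.1]
```

Request:
play_rows(
  series=[
    {"tx":0.0,"ty":0.0,"tz":0.02,"wx":0,"wy":0,"wz":0,"grip":0.0},
    {"tx":0.0,"ty":0.0,"tz":0.035,"wx":0,"wy":0,"wz":0,"grip":0.0},
    {"tx":0.0,"ty":0.0,"tz":0.045,"wx":0,"wy":0,"wz":0,"grip":0.0},
    {"tx":0.0,"ty":0.0,"tz":0.04,"wx":0,"wy":0,"wz":0,"grip":0.0},
    {"tx":0.0,"ty":0.0,"tz":0,"wx":0,"wy":0,"wz":0,"grip":0.0},
  ],
)

```text
time_s: 24.92
position: [0.5574, 0.126, 0.225]
tool_rot: [-0.688, 0.726, 0.0, 0.0]
ft_force: [0.6, 0.9, -2.1]
opening: 0.0075
```

```bash
python3 go.py slot 1 35 0 165
```

```text
t 24.93 p [0.5574 0.126  0.225 ] x [-0.054 -0.999 -0.001] z [-0.     0.001 -1.   ] F [ 0.6  0.9 -2.1] M [ 0.03 -0.1  -0.01] op 0.0075
q [-0.24  0.63 -0.1   1.75  0.09  0.76 -2.01]
target [ 0.5782 -0.2625  0.2162] shift [ 0.0209 -0.3885 -0.0087] turn [29.94 -0.68  3.52]
F slot [-0.32 -0.62 -2.26] tcp slot mm [376.  -30.5  -3.5]
```

Request:
play_rows(
  series=[
    {"tx":0.004,"ty":-0.045,"tz":0.003,"wx":3.5,"wy":-0.1,"wz":0.4,"grip":0.0},
    {"tx":0.004,"ty":-0.048,"tz":0.003,"wx":3.8,"wy":-0.1,"wz":0.4,"grip":0.0},
    {"tx":0.004,"ty":-0.048,"tz":0.003,"wx":3.8,"wy":-0.1,"wz":0.4,"grip":0.0},
    {"tx":0.004,"ty":-0.048,"tz":0.0,"wx":3.8,"wy":-0.1,"wz":0.4,"grip":0.0},
    {"tx":0.004,"ty":-0.048,"tz":0.0,"wx":3.8,"wy":-0.1,"wz":0.4,"grip":0.0},
    {"tx":0.004,"ty":-0.048,"tz":0.0,"wx":3.8,"wy":-0.1,"wz":0.4,"grip":0.0},
    {"tx":0.003,"ty":-0.045,"tz":0,"wx":3.5,"wy":0,"wz":0.4,"grip":0.0},
    {"tx":0.0,"ty":-0.03,"tz":0,"wx":3,"wy":0,"wz":0,"grip":0.0},
  ],
)

```text
time_s: 25.92
position: [0.5781, -0.2368, 0.2237]
tool_rot: [0.686, -0.679, -0.188, -0.183]
ft_force: [0.5, 0.3, -1.6]
opening: 0.0076
```

Request:
play_rows(
  series=[
    {"tx":0.0,"ty":0.0,"tz":0.0,"wx":0,"wy":0,"wz":0,"grip":0.0},
    {"tx":0.0,"ty":0.0,"tz":0.0,"wx":0,"wy":0,"wz":0,"grip":0.0},
  ],
)

```text
time_s: 26.18
position: [0.5758, -0.2406, 0.2188]
tool_rot: [0.683, -0.682, -0.189, -0.181]
ft_force: [0.4, 0.7, -0.3]
opening: 0.0075
```

```bash
python3 go.py slot 1 26 0 140
```

```text
t 26.18 p [ 0.5758 -0.2406  0.2188] x [-0.001 -0.863 -0.505] z [-0.011  0.505 -0.863] F [ 0.4  0.7 -0.3] M [-0.6  -0.09  0.01] op 0.0075
q [ 0.75  0.9  -0.45  1.34 -0.14  1.2  -1.08]
target [ 0.5782 -0.2578  0.1901] shift [ 0.0024 -0.0172 -0.0287] turn [-0.36 -0.58  0.23]
F slot [ 0.46 -0.42 -0.63] tcp slot mm [ 55.3 -45.8 174.5]
```

Request:
play_rows(
  series=[
    {"tx":0.002,"ty":-0.011,"tz":-0.01,"wx":-0.3,"wy":-0.5,"wz":0.2,"grip":0.0},
    {"tx":0.001,"ty":-0.006,"tz":-0.014,"wx":0,"wy":0,"wz":0,"grip":0.0},
    {"tx":0.0,"ty":0.0,"tz":0.0,"wx":0,"wy":0,"wz":0,"grip":0.0},
    {"tx":0.0,"ty":0.0,"tz":0.0,"wx":0,"wy":0,"wz":0,"grip":0.0},
  ],
)

```text
time_s: 26.68
position: [0.5792, -0.2542, 0.1928]
tool_rot: [0.688, -0.678, -0.186, -0.182]
ft_force: [0.1, 0.3, -1.0]
opening: 0.0079
```

```bash
python3 go.py slot 1 23 0 122;python3 - <<'E'
from h import *
s=snap('wrist','w12.png')
cv2.imwrite('pics/w12c.png',cv2.resize(s['color'][60:260,220:440],None,fx=3,fy=3,interpolation=3))
E
```

```text
t 26.68 p [ 0.5792 -0.2542  0.1928] x [ 0.012 -0.865 -0.502] z [-0.009  0.502 -0.865] F [ 0.1  0.3 -1. ] M [-0.63 -0.14 -0.04] op 0.0079
q [ 0.76  0.94 -0.44  1.32 -0.12  1.18 -1.05]
target [ 0.5781 -0.2514  0.173 ] shift [-0.0011  0.0028 -0.0198] turn [-0.1  -0.12 -0.35]
F slot [-0.28 -0.12 -1.  ] tcp slot mm [ 30.5 -49.  158.9]
```

View pics/w12c.png

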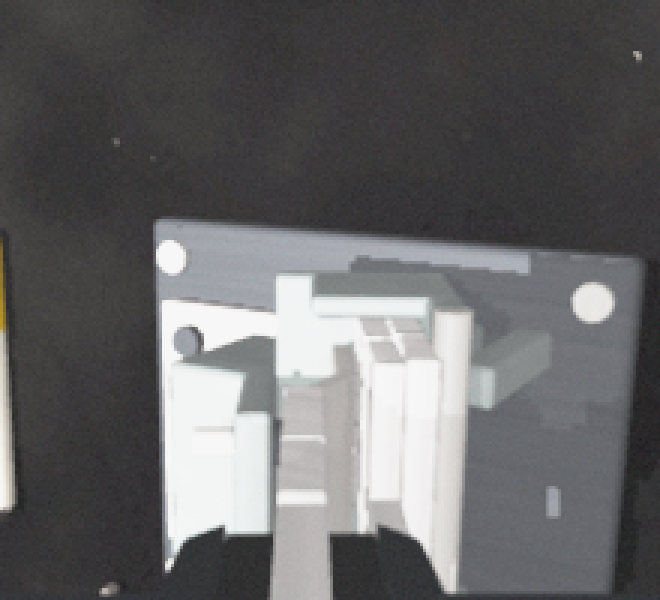

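Request:
play_rows(
  series=[
    {"tx":-0.001,"ty":0.0015,"tz":-0.009,"wx":-0.1,"wy":-0.1,"wz":-0.3,"grip":0.0},
    {"tx":0.0,"ty":0.0015,"tz":-0.01,"wx":0,"wy":0,"wz":0,"grip":0.0},
    {"tx":0.0,"ty":0.0,"tz":0.0,"wx":0,"wy":0,"wz":0,"grip":0.0},
  ],
)

```text
time_s: 27.1
position: [0.578, -0.2505, 0.1729]
tool_rot: [0.686, -0.68, -0.184, -0.182]
ft_force: [-0.3, 0.3, -0.9]
opening: 0.0072
```

```bash
python3 go.py slot 1 20.8 0 113
```

```text
t 27.1 p [ 0.578  -0.2505  0.1729] x [ 0.009 -0.866 -0.5  ] z [-0.005  0.5   -0.866] F [-0.3  0.3 -0.9] M [-0.64 -0.11  0.01] op 0.0072
q [ 0.76  0.96 -0.44  1.35 -0.12  1.13 -1.05]
target [ 0.5781 -0.2488  0.1641] shift [ 0.0001  0.0017 -0.0088] turn [ 0.02 -0.01 -0.08]
F slot [-0.21  0.3  -0.94] tcp slot mm [ 23.7 -47.9 139.8]
```

Request:
play_rows(
  series=[
    {"tx":0.0,"ty":0.0015,"tz":-0.005,"wx":0,"wy":0,"wz":0,"grip":0.0},
    {"tx":0.0,"ty":0.001,"tz":-0.005,"wx":0,"wy":0,"wz":0,"grip":0.0},
    {"tx":0.0,"ty":0.0,"tz":0.0,"wx":0,"wy":0,"wz":0,"grip":0.0},
  ],
)

```text
time_s: 27.48
position: [0.5781, -0.2479, 0.1623]
tool_rot: [0.686, -0.68, -0.184, -0.182]
ft_force: [-0.1, 0.1, -2.6]
opening: 0.0072
```

```bash
python3 go.py slot 1 20.4 0 105;python3 - <<'E'
from h import *
s=snap('wrist','w13.png')
cv2.imwrite('pics/w13c.png',cv2.resize(s['color'][60:260,220:440],None,fx=3,fy=3,interpolation=3))
E
```

```text
t 27.48 p [ 0.5781 -0.2479  0.1623] x [ 0.009 -0.866 -0.5  ] z [-0.005  0.5   -0.866] F [-0.1  0.1 -2.6] M [-0.57 -0.04  0.02] op 0.0072
q [ 0.76  0.97 -0.44  1.36 -0.12  1.11 -1.04]
target [ 0.5781 -0.2452  0.157 ] shift [-0.0001  0.0027 -0.0053] turn [ 0.01  0.01 -0.07]
F slot [-1.21  0.06 -2.25] tcp slot mm [ 20.7 -48.  129.2]
```

View pics/w13c.png

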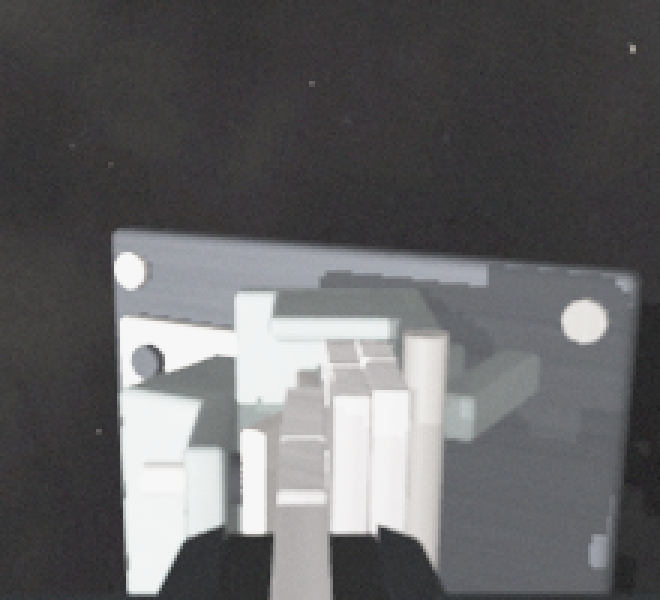

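Request:
play_rows(
  series=[
    {"tx":0.0,"ty":0.003,"tz":-0.005,"wx":0,"wy":0,"wz":0,"grip":0.0},
    {"tx":0.0,"ty":0.003,"tz":-0.005,"wx":0,"wy":0,"wz":0,"grip":0.0},
    {"tx":0.0,"ty":0.0,"tz":0.0,"wx":0,"wy":0,"wz":0,"grip":0.0},
  ],
)

```text
time_s: 27.9
position: [0.5787, -0.2439, 0.1523]
tool_rot: [0.686, -0.681, -0.182, -0.182]
ft_force: [0.2, -0.1, -1.3]
opening: 0.0075
```

```bash
python3 go.py slot 1 20.4 0 90
```

```text
t 27.9 p [ 0.5787 -0.2439  0.1523] x [ 0.008 -0.868 -0.496] z [-0.002  0.496 -0.868] F [ 0.2 -0.1 -1.3] M [-0.67  0.14 -0.03] op 0.0075
q [ 0.75  0.98 -0.44  1.38 -0.12  1.08 -1.04]
target [ 0.578  -0.2377  0.144 ] shift [-0.0007  0.0062 -0.0083] turn [0.23 0.12 0.07]
F slot [-0.73 -0.18 -1.03] tcp slot mm [ 19.2 -48.7 118.6]
```

Request:
play_rows(
  series=[
    {"tx":-0.0007,"ty":0.0045,"tz":-0.005,"wx":0.2,"wy":0.1,"wz":0,"grip":0.0},
    {"tx":0.0,"ty":0.004,"tz":-0.005,"wx":0,"wy":0,"wz":0,"grip":0.0},
    {"tx":0.0,"ty":0.003,"tz":-0.005,"wx":0,"wy":0,"wz":0,"grip":0.0},
  ],
)

```text
time_s: 28.28
position: [0.5789, -0.2346, 0.1375]
tool_rot: [0.685, -0.682, -0.181, -0.182]
ft_force: [0.7, -2.6, 0.8]
opening: 0.0077
```

```bash
python3 go.py slot 1 20.4 0 80
```

```text
t 28.27 p [ 0.5789 -0.2346  0.1375] x [ 0.006 -0.868 -0.496] z [ 0.001  0.496 -0.868] F [ 0.7 -2.6  0.8] M [-0.96  0.15  0.01] op 0.0077
q [ 0.75  0.99 -0.44  1.4  -0.12  1.03 -1.05]
target [ 0.578  -0.2327  0.1353] shift [-0.001   0.002  -0.0022] turn [0.28 0.19 0.24]
F slot [-1.87 -0.68  1.98] tcp slot mm [ 19.8 -48.9 101.2]
```

Request:
play_rows(
  series=[
    {"tx":-0.001,"ty":0.0035,"tz":-0.006,"wx":0.2,"wy":0.2,"wz":0.2,"grip":0.0},
    {"tx":-0.0003,"ty":0.0035,"tz":-0.006,"wx":0,"wy":0,"wz":0,"grip":0.0},
    {"tx":0.0,"ty":0.0035,"tz":-0.006,"wx":0,"wy":0,"wz":0,"grip":0.0},
  ],
)

```text
time_s: 28.65
position: [0.5774, -0.2231, 0.1177]
tool_rot: [0.686, -0.68, -0.184, -0.182]
ft_force: [-0.3, -4.7, 0.0]
opening: 0.0075
```

```bash
python3 go.py slot 1 20 0 55.5
```

```text
t 28.65 p [ 0.5774 -0.2231  0.1177] x [ 0.007 -0.866 -0.499] z [-0.005  0.499 -0.866] F [-0.3 -4.7  0. ] M [-1.04  0.14 -0.08] op 0.0075
q [ 0.74  1.01 -0.44  1.43 -0.11  0.99 -1.04]
target [ 0.5779 -0.2208  0.1139] shift [ 0.0005  0.0023 -0.0038] turn [ 0.04 -0.06  0.01]
F slot [-4.04  0.35  2.36] tcp slot mm [ 19.9 -47.5  78.2]
```

Request:
play_rows(
  series=[
    {"tx":0.0,"ty":0.0015,"tz":-0.003,"wx":0,"wy":0,"wz":0,"grip":0.0},
    {"tx":0.0,"ty":0.0015,"tz":-0.003,"wx":0,"wy":0,"wz":0,"grip":0.0},
    {"tx":0.0,"ty":0.0015,"tz":-0.003,"wx":0,"wy":0,"wz":0,"grip":0.0},
  ],
)

```text
time_s: 29.02
position: [0.5774, -0.2214, 0.1129]
tool_rot: [0.685, -0.681, -0.183, -0.182]
ft_force: [-6.1, -10.0, 21.5]
opening: 0.0077
```

```bash
python3 go.py slot 1 20 0 55.5
```

```text
t 29.02 p [ 0.5774 -0.2214  0.1129] x [ 0.006 -0.867 -0.498] z [-0.003  0.498 -0.867] F [ -6.1 -10.   21.5] M [0.32 1.43 0.79] op 0.0077
q [ 0.73  1.02 -0.44  1.44 -0.11  0.98 -1.04]
target [ 0.5779 -0.2208  0.1139] shift [0.0004 0.0007 0.001 ] turn [0.13 0.   0.13]
F slot [ 2.13  6.21 23.65] tcp slot mm [ 18.9 -47.6  73.2]
```

Floor contact at the expected height (TCP z 73.2 mm). Release and back off.

Request:
play_rows(
  series=[
    {"tx":0.0,"ty":0.0,"tz":0.0,"wx":0,"wy":0,"wz":0,"grip":0.025},
    {"tx":0.0,"ty":0.0,"tz":0.0,"wx":0,"wy":0,"wz":0,"grip":0.025},
    {"tx":0.0,"ty":0.0,"tz":0.0,"wx":0,"wy":0,"wz":0,"grip":0.025},
    {"tx":0.0,"ty":-0.015,"tz":0.026,"wx":0,"wy":0,"wz":0,"grip":0.025},
    {"tx":0.0,"ty":-0.025,"tz":0.043,"wx":0,"wy":0,"wz":0,"grip":0.035},
    {"tx":0.0,"ty":-0.025,"tz":0.043,"wx":0,"wy":0,"wz":0,"grip":0.035},
    {"tx":-0.02,"ty":-0.03,"tz":0.02,"wx":0,"wy":0,"wz":0,"grip":0.035},
    {"tx":0.0,"ty":0,"tz":0,"wx":0,"wy":0,"wz":0,"grip":0.035},
  ],
)

```text
time_s: 30.02
position: [0.5558, -0.3098, 0.2476]
tool_rot: [0.687, -0.677, -0.19, -0.184]
ft_force: [-0.1, 0.1, -0.2]
opening: 0.0352
```

Run:
```python
from h import *
st()
s=snap('wrist','w14.png'); pickle.dump(s,open('w14.pkl','wb'))
cv2.imwrite('pics/w14c.png',cv2.resize(s['color'][60:260,220:440],None,fx=3,fy=3,interpolation=3))
s2=snap('side','s14.png'); s3=snap('scene','c14.png')
S=pickle.load(open('s0.pkl','rb'))
cv2.imwrite('pics/s14c.png',np.hstack([cv2.resize(x['color'][225:290,270:380],None,fx=3.6,fy=5,interpolation=3) for x in (S['side'],s2)]))
cv2.imwrite('pics/c14c.png',cv2.resize(s3['color'][120:300,230:450],None,fx=3.3,fy=3.3,interpolation=3))
```

```text
t 30.02 p [ 0.5558 -0.3098  0.2476] x [ 0.011 -0.86  -0.509] z [-0.012  0.509 -0.86 ] F [-0.1  0.1 -0.2] M [-0.48  0.01  0.02] op 0.0352
q [ 0.83  0.91 -0.44  1.2  -0.12  1.36 -1.01]
```

View pics/w14c.png

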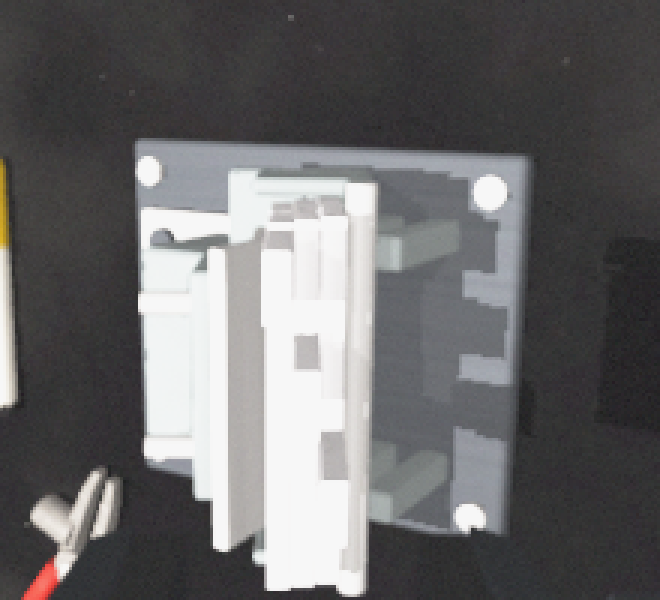

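View pics/s14c.png

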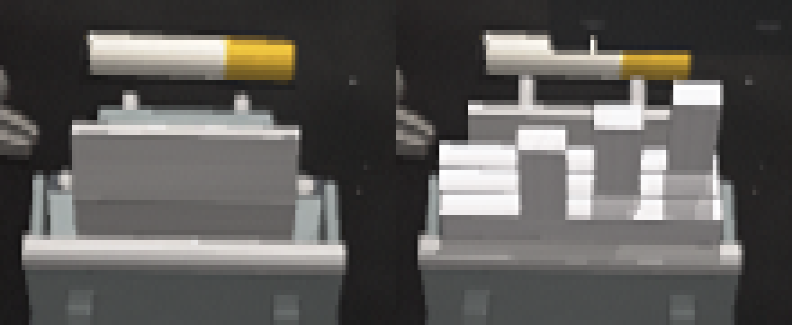

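View pics/c14c.png

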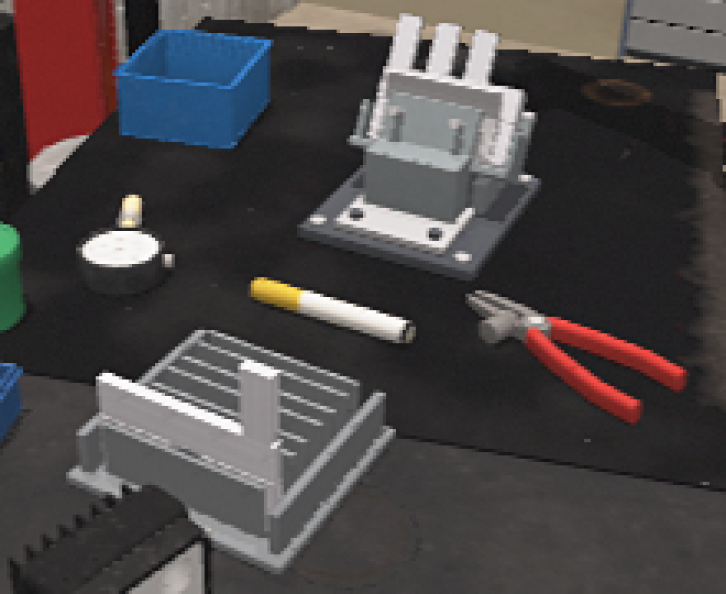

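Run:
```python
from h import *
S=pickle.load(open('s0.pkl','rb'));s=S['side']; p=[.5297,-.2016,.0088]
A=S['side']['color'].astype(float).mean(2)
for j in (0,2,4,6,7,8,9): print(j,proj(s,s2w([[.0172+.0144+j/1e3,.03,.065]],p)).round(2)[0])
for n in ('s11','s14'):
    B=cv2.imread(f'pics/{n}.png').astype(float).mean(2)
    for x0 in (294,298,306,312,335,342):
        print(n,x0,A[244:258,x0:x0+4].mean(1).round(0).astype(int).tolist(),B[240:258,x0:x0+4].mean(1).round(0).astype(int).tolist())
```

```text
0 [300.66 248.51]
2 [300.7  247.38]
4 [300.75 246.25]
6 [300.8  245.12]
7 [300.82 244.56]
8 [300.84 244.  ]
9 [300.87 243.44]
s11 294 [34, 32, 38, 50, 50, 117, 222, 172, 106, 114, 114, 113, 112, 114] [22, 27, 32, 32, 32, 31, 36, 49, 50, 116, 222, 172, 105, 113, 114, 112, 108, 105]
s11 298 [34, 28, 85, 175, 162, 158, 221, 190, 105, 113, 114, 113, 112, 114] [32, 33, 34, 34, 33, 30, 66, 139, 158, 158, 221, 190, 104, 113, 112, 111, 108, 106]
s11 306 [128, 133, 145, 168, 166, 177, 225, 217, 103, 114, 114, 113, 113, 114] [35, 35, 37, 39, 36, 35, 32, 51, 116, 181, 227, 244, 245, 243, 241, 206, 102, 112]
s11 312 [39, 33, 68, 144, 169, 182, 233, 212, 105, 114, 114, 114, 113, 114] [35, 35, 37, 43, 35, 34, 35, 59, 118, 184, 234, 243, 246, 243, 241, 224, 100, 111]
s11 335 [141, 198, 190, 168, 166, 168, 199, 216, 145, 111, 113, 114, 115, 114] [35, 35, 35, 35, 34, 34, 32, 42, 147, 245, 239, 120, 113, 110, 112, 111, 111, 110]
s11 342 [40, 38, 48, 102, 162, 162, 180, 218, 169, 108, 112, 114, 115, 113] [34, 35, 34, 34, 34, 34, 34, 30, 82, 168, 181, 218, 168, 108, 111, 113, 114, 112]
s14 294 [34, 32, 
[... 264 characters left out ...]
15, 113, 110, 135, 224, 250, 244, 235]
s14 306 [128, 133, 145, 168, 166, 177, 225, 217, 103, 114, 114, 113, 113, 114] [101, 144, 142, 136, 132, 154, 214, 217, 130, 112, 173, 252, 246, 245, 240, 130, 112, 115]
s14 312 [39, 33, 68, 144, 169, 182, 233, 212, 105, 114, 114, 114, 113, 114] [59, 36, 44, 43, 38, 64, 156, 224, 141, 109, 169, 254, 246, 244, 238, 145, 110, 113]
s14 335 [141, 198, 190, 168, 166, 168, 199, 216, 145, 111, 113, 114, 115, 114] [114, 194, 194, 193, 191, 203, 235, 241, 239, 235, 216, 103, 112, 113, 117, 131, 140, 146]
s14 342 [40, 38, 48, 102, 162, 162, 180, 218, 169, 108, 112, 114, 115, 113] [79, 38, 35, 43, 40, 34, 111, 229, 197, 103, 112, 113, 113, 109, 139, 217, 226, 222]
```

```bash
python3 -c "
from h import *
st(); print(bot.sign_off())"
```

```text
t 30.18 p [ 0.5569 -0.3043  0.2464] x [ 0.016 -0.857 -0.515] z [-0.017  0.515 -0.857] F [-0.9 -0.6  0.4] M [-0.4  0.   0. ] op 0.0348
q [ 0.83  0.91 -0.44  1.21 -0.12  1.36 -1.01]
the job is handed in; nothing more can be done
None
```

I put three shims into the leaning slot, in the order shim_3, shim_2, shim_1, each pushed down to the floor. The third made the stack snug, so I stopped there and left shim_4 standing in the rack. I handed the job in at 30.2 s.

- **Two shims loose:** the second shim slid in without drag, apart from light sideways contact on the jaw side. The side picture afterwards showed the jaw lip in the same place as at the start.
- **Third shim snug:** it dragged with about 3.5 N on the way in. The lip moved 3.8 pixels, about 6.8 mm of jaw travel and within the 9.2 mm limit. That agrees with my measured rest gap of about 17.2 mm.
- **Shims home:** each shim met the floor within about 1 mm of the expected height. The last pictures show all three plates parallel and evenly spaced.
- **Bystanders:** the pliers, marker and gauge look unmoved in the last scene picture. The gripper is open and well clear of everything.
- **Disagreement:** the side camera's calibration differed by about 2 pixels from the wrist camera's. I went by the wrist camera, and the contact heights confirmed it.

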